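# Seal the incubation chamber

### The job

Set the winkle incubation chamber down flat and fully home in its measuring cradle, blind end at the sensor head and cock at the open end. Then shut its cock: let the chamber go, and turn the lever until it comes up hard against its stop, without shoving the cradle along the table. Leave the rack, the vial, the shell and the black weight where they stand.

Things in the scene. Friction and masses are not known exactly. Their poses are not given: they have to be found in the camera images.
- chamber_mid (a point): Centre of the loose incubation chamber (about 0.65 kg), on its tube axis, 32 mm above its underside. Clear tube, diameter 50, bare for 72 mm, level between two grey square end plates 64 x 64 x 12 mm (outer faces 48 mm either side of here) on which it stands. x: along the tube to the cock; z up. The -x plate is blind. The brass ball valve on the +x plate, 33 mm thick, and its lever belong to it.
- cock_stem (a point): Point on the upright turning axis of the cock's lever, level with the middle of the lever's grip: 80 mm along x from chamber_mid, 36 mm above it. Fixed to the chamber, same axes. The valve's hose tail ends 54 mm further out, its top 28 mm below this height.
- cock_grip (a point): Middle of the lever's black rubber grip, 58 mm from the stem axis. The grip is 48 mm long (34 to 82 mm from the axis), 16 wide, 10 high, level, with free space round it and for 20 mm below it. x: outward along the lever; z up. Turns with the lever.
- cock (a joint): Lever angle. 0 = open: lever in line with the tube, pointing outward. Grows clockwise seen from above, towards the chamber's -y side, up to a hard stop when shut, about a quarter turn on (80 to 95 degrees: feel for it). Stiff all the way, about 4 N sideways at mid-grip; stays where left. Out of the cradle the whole chamber would swing with it.
- cradle_seat (a point): Where chamber_mid lies when the chamber is fully home, same axes: x along the cradle to its open (cock) end; 46 mm above the table. Play there: 3 mm each way in x, 2.5 mm in y. Two pairs of white cheeks, at x = -42 and +42 mm, each 18 mm long, flank the end plates, flared tops 56 mm above the table. Between the pairs the sides are open: room for fingers on the tube.
- cradle: The cradle: steel plate 160 x 120 mm, its top 14 mm above the table, on rubber feet, 2.4 kg, loose: a sideways push on the lever of more than about 10 N skids or swings it. Origin on the table 46 mm below cradle_seat, same axes. Grey sensor head at its -x end (46 wide, 34 deep, top 58 mm above the table, face at x = -51 mm); low lip, 7 mm, at x = 51 mm.
- rack: Bystander: wooden six-hole test-tube rack, 220 x 60 mm, 74 mm high, with two stoppered vials that stand 112 mm high and belong to it. Origin at the centre of its underside, y along its length.
- vial: Bystander: a stoppered clear glass vial standing upright, 25 mm across, 98 mm high. Origin at the centre of its underside.
- shell: Bystander: striped periwinkle shell, 35 mm across, 38 mm high. Origin at the centre of its underside.
- weight: Bystander: round matt black basalt weight, 80 mm across, 42 mm high. Origin at the centre of its underside.
There are look-alikes about, which are no part of the job. What is meant by the part that bears chamber_mid is not blue, and is the larger of those in its own colour.

How it is judged:
On the way, in this order (a step that is already met when the one before it is completed fails the run):
1. the chamber lies home in the cradle, its cock still open, and has been let go (horizontal distance between chamber_mid and cradle_seat below 0.006 m and z of chamber_mid in the frame of cradle_seat below 0.003 m and x of cock_stem in the frame of cradle_seat above 0.06 m and value of joint cock below 0.6 rad and contact force between chamber and the fingers below 0.1 N), for 0.2 s.
2. the cock's lever is against its shut stop (value of joint cock above 1.45 rad), for 0.2 s.
At the end, for the whole second after the job is handed in: Chamber level and fully down in the cradle (within 6 mm of the seat across and along, 3 mm in height), blind end at the sensor head; lever within 3 degrees of its shut stop; cradle within 12 mm and the four bystanders within 20 mm of where they began, the loose vial upright, all at rest (horizontal distance between chamber_mid and cradle_seat below 0.006 m and z of chamber_mid in the frame of cradle_seat between -0.004 and 0.003 m and angle between chamber_mid's own z axis and vertical below 0.06 rad and x of cock_stem in the frame of cradle_seat above 0.06 m and value of joint cock above 1.45 rad and distance of cradle_seat from where it was at the start of the episode below 0.012 m and linear speed of cradle below 0.02 m/s and distance of each of rack, vial, shell, weight from where it was at the start of the episode below 0.02 m and angle between vial's own z axis and vertical below 0.2 rad); the robot touches nothing.
It fails at once if the cradle was shoved along the table (distance of cradle_seat from where it was at the start of the episode above 0.03 m).
It fails at once if the loose vial was knocked over (angle between vial's own z axis and vertical above 0.6 rad).
It also fails if it takes over 59 s, if anything falls off the work surface, if the arm or the gripper's body presses on something with over 40 N, if the wrist force passes 120 N, or if a joint passes its speed limit or range.

### The arm

A 6-joint arm with a two-finger parallel gripper is mounted at the origin on the work surface. World frame = base frame: x ahead of the robot, y to its left, z up, the work surface at z = 0. Lengths are in m, angles in rad, forces in N, time in s.
With the tool pointing down it reaches from about 0.35 to 0.875 m from the base axis. Payload 4.2 kg.
Tool frame: the origin (TCP) lies midway between the tips of the shut fingers; the grasp point (between the pads) lies behind it (manip.pinch_z is the y of the grasp point in the tool frame, in m); y points along the fingers, x is the direction in which the jaws open and shut, and the axes are right-handed (so a half turn about y gives the same grasp; the last joint's range is limited). The gripper opens to 87 mm and grips with 3 to 60 N. Pads are 19 mm wide; open, the fingers measure 117 mm over their backs; the gripper's body (75 mm by 190 mm) begins 51 mm behind the grasp point.
Start: joints at [1.51, 0.385, 0.008, 0, -1.194, -0.259], TCP at [0.196, 0.593, 0.223] pointing down, gripper open.
Joint ranges: [-3.14, 3.14], [-1.21, 2.06], [-1.07, 1.41], [-3.16, 2.05], [-2.99, -0.16], [-3.1, 3.1]. Speed limits (rad/s): [2.79, 2.79, 3.14, 3.14, 3.14, 3.14].

### API

Orientations are given as a 3x3 rotation matrix whose columns are the frame's x, y, z axes.
In Python, from bench import observe, viewer, sign_off, manip gives the robot as it stands. The module is installed in compiled form; this text tells all that it offers.
- The arm moves only by the tool apply_moves, never from a script. Its arguments are lists of equal length, an entry for each row: "twist": the turn, a rotation vector about the tool's x, y, z in degrees, a list of three; "offset": the shift along the tool's x, y, z in units of 25 mm (1.0 is 25 mm), a list of three; "jaw": the closure, from 0 (fully open) to 1 (shut). In form: {"twist": [[wx, wy, wz], ...], "offset": [[tx, ty, tz], ...], "jaw": [jaw, ...]}. A call has 1 to 5 rows; each row is the pose to reach, as a shift and turn from the pose measured when the call began, along the tool's axes at that moment; what a row does not reach only later rows make up. A row lasts 1/8 s, in which the tool goes at most 62.5 mm and 10.7 degrees, less where a joint would pass 70% of its speed; a pose out of reach is approached as far as the arm can. A call with a gripper value outside its range is refused whole. The fingers move at their own pace and stop on an object; "grip_force" is the grip in N (left out, the last holds). Time passes only in rows, so rows that repeat a pose let the fingers close. It gives the time, the measured TCP pose, the force and the opening at its end, in the units of the state.
- observe(): the state, without advancing time (a new reading comes with each control period).
- viewer.capture(name): name is "scene" or "top" or "wrist"; returns the picture (420x560x3 uint8, blue, green, red); there is no depth.
- viewer.calibration(name): a dict with "camera_matrix" (3x3 intrinsics, pixels), "distortion" ([k1, k2, p1, p2, k3] as OpenCV has them; the pictures are not rectified), "pose" (4x4, takes a point from camera to world coordinates). Camera axes: x right, y down, z forward; pixel columns grow to the right and rows downward; lengths in m; the calibration is good to about 2 mm. A picture is of the moment at which its call begins: read the wrist's pose just before it. calibration takes no time and is no camera call; for the wrist camera it gives the pose at the moment of the call.
- sign_off(): hands the job in, once; it reports no verdict.
The state is a dict: "time_s": time; "joint_positions": joint angles; "joint_vel": joint speeds; "effort": joint torques, N m; "eef_pos": TCP position; "eef_rot": TCP orientation; "force": force on the tool from outside, world axes, zero at the start; "torque": the same for the moment, N m; "finger_gap": finger opening in m.
Only numpy, scipy, OpenCV 4.12 (cv2) and the standard library are available. Lean on these libraries where they do the work, as an engineer would, in place of code of your own. Each camera call takes 0.05 s, during which the arm holds its last target.

## Working session

There is one attempt and no reset: what is moved stays moved. The work goes in short steps, Python scripts to look and compute and a tool call to move; the robot and the scene stay as the last step left them, time stands still between calls to the robot, and variables do not carry over. Pictures are saved under pics/ and viewed, and the job is handed in when it is done.

Besides the shell and the picture viewer there is one more tool, called after ">>>" in YAML: its name, and indented under it one key for each argument. apply_moves: Moves the arm, as the interface text tells. Its arguments: {"type":"object","properties":{"twist":{"type":"array"},"offset":{"type":"array"},"jaw":{"type":"array"},"grip_force":{"type":"number"}},"required":["twist","offset","jaw"]}

```bash
mkdir -p pics; python3 - <<'E'
from bench import observe, viewer, manip
import cv2,numpy as np
print(observe()); print(manip.pinch_z)
for n in("scene","top","wrist"):
    c=viewer.calibration(n); print(n,np.round(c["camera_matrix"],1).tolist(),c["distortion"],np.round(c["pose"],3).tolist())
    cv2.imwrite(f"pics/{n}0.png",viewer.capture(n))
E
```

```text
{'time_s': 0.0, 'joint_positions': array([ 1.50958684e+00,  3.85574549e-01,  6.62234315e-03, -5.04548160e-04,
       -1.19401270e+00, -2.58625035e-01]), 'joint_vel': array([ 6.94895564e-04, -1.11027220e-03,  7.05856109e-05,  4.96705923e-04,
        2.82751806e-03,  1.22604859e-03]), 'effort': array([ 7.24726960e-04, -3.90668857e+01,  1.87406051e+01,  4.22004506e+00,
        1.08558498e-02, -1.98687449e-04]), 'eef_pos': array([0.19628228, 0.59273738, 0.22144657]), 'eef_rot': array([[-3.14585511e-01, -6.00928904e-04,  9.49228948e-01],
       [-9.49226550e-01, -2.13577411e-03, -3.14586068e-01],
       [ 2.21638248e-03, -9.99997539e-01,  1.01465920e-04]]), 'force': array([0.71164502, 0.27529881, 0.17227   ]), 'torque': array([-0.0059015 ,  0.03288744,  0.0229661 ]), 'finger_gap': 0.08686660277570335}
-0.0187
scene [[484.1, 0.0, 275.9], [0.0, 484.1, 214.6], [0.0, 0.0, 1.0]] [-0.00564703  0.          0.          0.          0.        ] [[-0.644, 0.538, -0.544, 1.239], [0.765, 0.46, -0.451, 0.51], [0.008, -0.707, -0.707, 0.9], [0.0, 0.0, 0.0, 1.0]]
top [[460.9, 0.0, 277.3], [0.0, 460.9, 218.3], [0.0, 0.0, 1.0]] [-0.02462465  0.          0.          0.          0.        ] [[0.011, -0.99, 0.141, 0.4], [-1.0, -0.009, 0.011, -0.01], [-0.009, -0.141, -0.99, 1.241], [0.0, 0.0, 0.0, 1.0]]
wrist [[321.4, 0.0, 280.8], [0.0, 321.4, 212.7], [0.0, 0.0, 1.0]] [0.00108077 0.         0.         0.         0.        ] [[-0.316, -0.911, -0.266, 0.269], [-0.949, 0.303, 0.087, 0.569], [0.001, 0.28, -0.96, 0.385], [0.0, 0.0, 0.0, 1.0]]
```

View pics/top0.png

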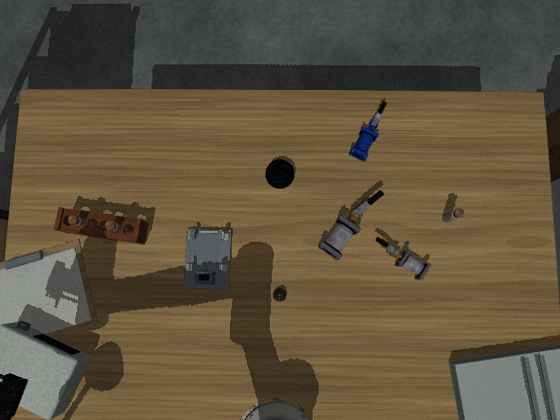

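View pics/scene0.png

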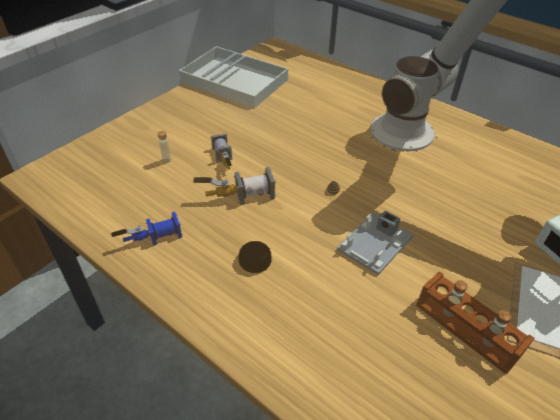

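View pics/wrist0.png

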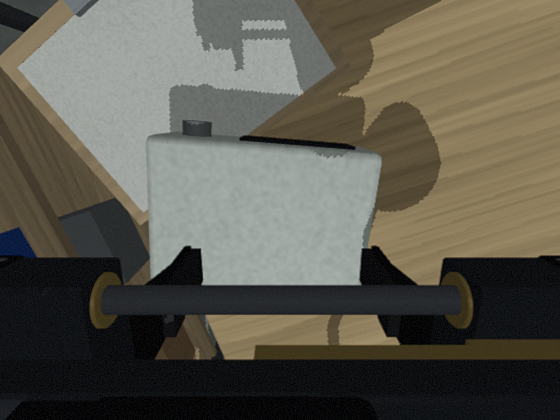

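```bash
cat > h.py <<'E'
from bench import observe, viewer, manip
import cv2,numpy as np
def ray(name,px,cal=None):
    c=cal or viewer.calibration(name)
    p=cv2.undistortPoints(np.array(px,float).reshape(-1,1,2),np.array(c["camera_matrix"]),np.array(c["distortion"])).reshape(-1,2)
    T=np.array(c["pose"]); d=np.c_[p,np.ones(len(p))]@T[:3,:3].T
    return T[:3,3],d
def onz(name,px,z,cal=None):
    o,d=ray(name,px,cal); z=np.broadcast_to(z,len(d))
    return o+d*((z-o[2])/d[:,2])[:,None]
def proj(name,X,cal=None):
    c=cal or viewer.calibration(name); T=np.linalg.inv(c["pose"])
    r,_=cv2.Rodrigues(T[:3,:3])
    return cv2.projectPoints(np.array(X,float).reshape(-1,1,3),r,T[:3,3],np.array(c["camera_matrix"]),np.array(c["distortion"]))[0].reshape(-1,2)
E
python3 - <<'E'
import cv2
t=cv2.imread("pics/top0.png");s=cv2.imread("pics/scene0.png")
a=cv2.resize(t[170:290,310:440],None,fx=6,fy=5*1.2 if 0 else 5,interpolation=cv2.INTER_CUBIC)
a=cv2.resize(t[180:270,310:440],None,fx=6,fy=6,interpolation=cv2.INTER_CUBIC)
b=cv2.resize(t[210:300,165:255],None,fx=6,fy=6,interpolation=cv2.INTER_CUBIC)
cv2.imwrite("pics/ca.png",a);cv2.imwrite("pics/cb.png",b)
cv2.imwrite("pics/cc.png",cv2.resize(s[120:210,180:290],None,fx=6,fy=6,interpolation=cv2.INTER_CUBIC))
cv2.imwrite("pics/cd.png",cv2.resize(s[195:280,325:425],None,fx=6,fy=6,interpolation=cv2.INTER_CUBIC))
E
```

```text
(no output)
```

View pics/ca.png

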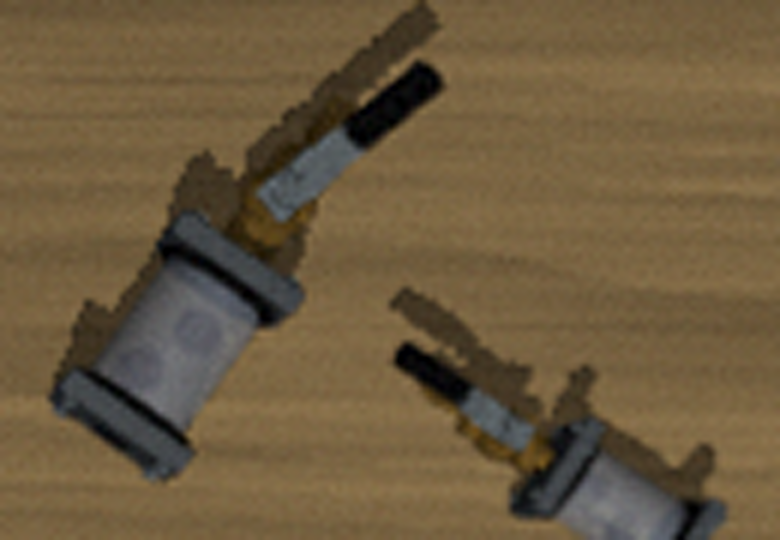

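View pics/cb.png

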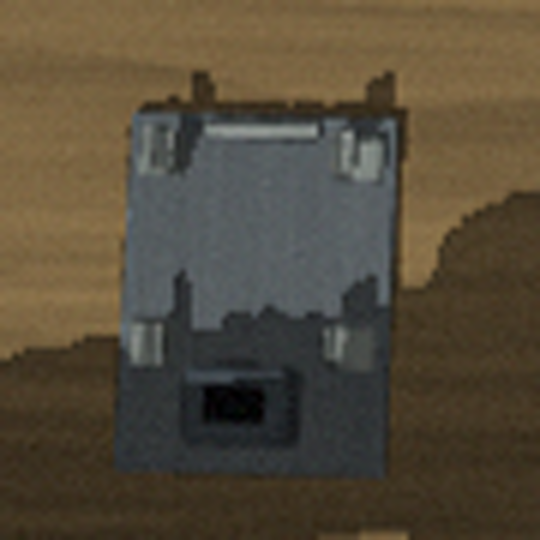

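View pics/cc.png

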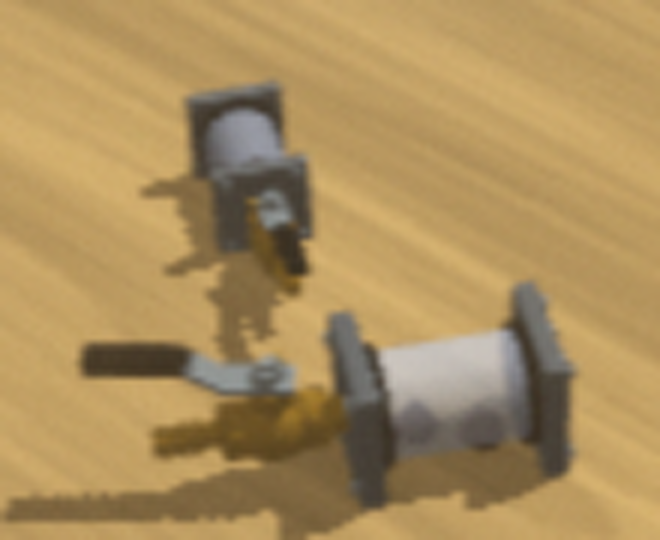

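View pics/cd.png

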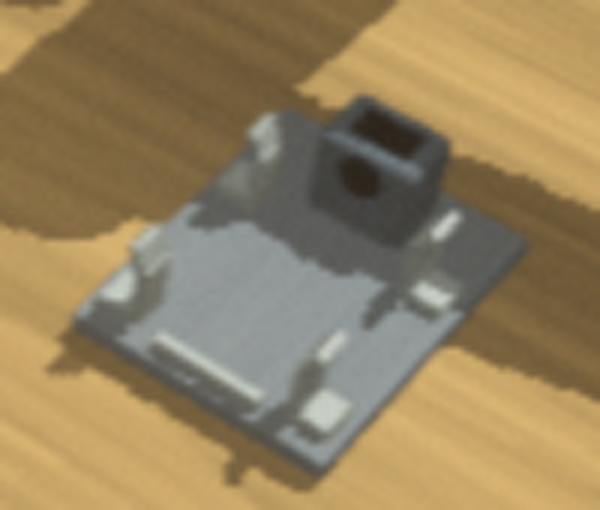

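Candidates in the top view are blue (365,135), small grey (408,260) and large grey (340,235). The crop shows the large grey one is not blue and is clearly larger than the other grey one, so it is the chamber. The cradle is at (208,258), with its sensor head towards the robot and its lip at row ~232.

```bash
python3 - <<'E'
from h import *
f=lambda P,x0,y0:[(x/6+x0,y/6+y0) for x,y in P]
# chamber plate top corners
P=onz("top",f([(185,212),(300,290),(75,372),(190,450)],310,180),.064); print("plates",P.round(3))
G=onz("top",f([(355,140),(430,72),(278,200)],310,180),.068); print("grip ends, stem",G.round(3))
ax=P[:2].mean(0)-P[2:].mean(0); print("yaw",np.degrees(np.arctan2(ax[1],ax[0])),np.linalg.norm(ax),"mid",P.mean(0))
l=G[1]-G[0];print("lever yaw",np.degrees(np.arctan2(l[1],l[0])))
C=onz("top",f([(137,113),(402,113),(387,472),(116,468)],165,210),.014);print("cradle",C.round(4),C.mean(0))
a=C[:2].mean(0)-C[2:].mean(0);print(np.degrees(np.arctan2(a[1],a[0])))
o=observe();print(o["joint_positions"])
E
```

```text
plates [[ 0.577 -0.16   0.064]
 [ 0.543 -0.209  0.064]
 [ 0.507 -0.113  0.064]
 [ 0.475 -0.162  0.064]]
grip ends, stem [[ 0.608 -0.233  0.068]
 [ 0.638 -0.266  0.068]
 [ 0.582 -0.2    0.068]]
yaw -34.523346906276004 0.08398255090388972 mid [ 0.52551089 -0.16109678  0.064     ]
lever yaw -47.55420030373828
cradle [[0.5437 0.2442 0.014 ]
 [0.5449 0.1253 0.014 ]
 [0.386  0.1281 0.014 ]
 [0.3863 0.2476 0.014 ]] [0.46522674 0.18631235 0.014     ]
-1.1164658641195135
[ 1.50963649e+00  3.85376018e-01  6.95252829e-03 -3.38488144e-04
 -1.19402114e+00 -2.58593647e-01]
```

>>> apply_moves:
  twist:
    - [0,-6,0]
    - [0,-12,0]
    - [0,-17.3,0]
    - [0,-17.3,0]
    - [0,-17.3,0]
  offset:
    - [1.6,-1,1.4]
    - [3.4,-1,2.9]
    - [5.2,-1,4.4]
    - [7.0,-1,5.9]
    - [8.8,-1,7.4]
  jaw: [0,0,0,0,0]

```text
time_s: 0.78
eef_pos: [0.303, 0.324, 0.247]
eef_rot: [[-0.017, -0.0, 1.0], [-1.0, -0.002, -0.017], [0.002, -1.0, -0.0]]
force: [1.4, -0.1, 0.2]
finger_gap: 0.0868
```

>>> apply_moves:
  twist:
    - [0,0,0]
    - [0,0,0]
    - [0,0,0]
    - [0,0,0]
  offset:
    - [2.3,0.4,1]
    - [4.5,0.8,2]
    - [5.5,1,2.3]
    - [5.5,1,2.3]
  jaw: [0,0,0,0]

```text
time_s: 1.27
eef_pos: [0.358, 0.1835, 0.2218]
eef_rot: [[-0.021, -0.001, 1.0], [-1.0, -0.002, -0.021], [0.002, -1.0, -0.001]]
force: [0.2, 0.3, 0.4]
finger_gap: 0.087
```

```bash
python3 - <<'E'
from h import *
import pickle
o=observe(); c=viewer.calibration("wrist"); im=viewer.capture("wrist"); cv2.imwrite("pics/w1.png",im); pickle.dump(c,open("w1.pkl","wb"))
print(o["eef_pos"],o["joint_vel"].round(3),np.round(c["pose"],3))
E
```

```text
[0.35795391 0.18354619 0.22179263] [ 0.043  0.011  0.038  0.007  0.006 -0.014] [[-0.022 -0.96  -0.281  0.435]
 [-1.     0.022  0.004  0.182]
 [ 0.002  0.281 -0.96   0.385]
 [ 0.     0.     0.     1.   ]]
```

View pics/w1.png

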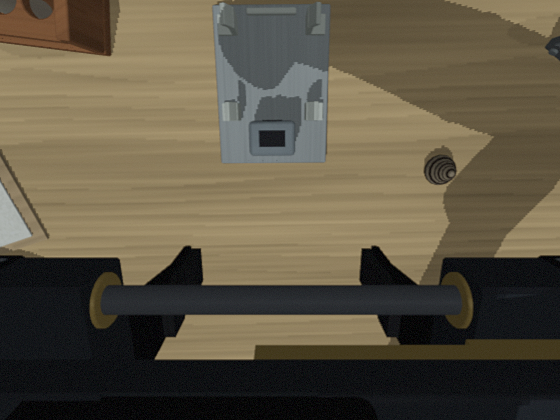

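```bash
python3 - <<'E'
import cv2
im=cv2.imread("pics/w1.png")
cv2.imwrite("pics/w1z.png",cv2.resize(im[0:175,195:345],None,fx=3.4,fy=3.4,interpolation=cv2.INTER_CUBIC)) 
E
```

```text
(no output)
```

View pics/w1z.png

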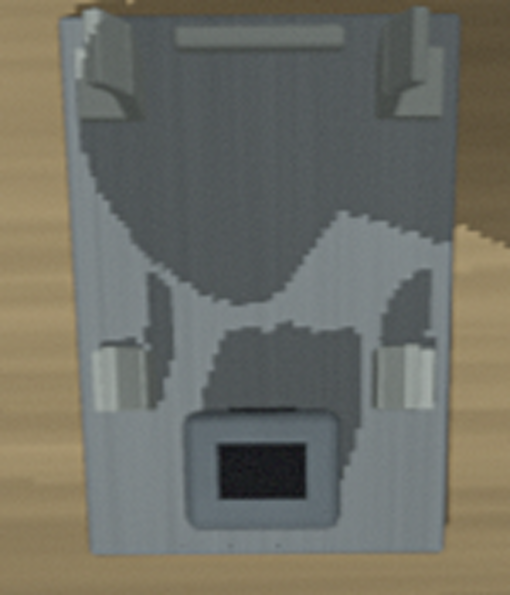

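```bash
python3 - <<'E'
from h import *
import pickle
c=pickle.load(open("w1.pkl","rb"))
def f(P,z): return onz("wrist",[(x/3.4+195,y/3.4) for x,y in P],z,c)
C=f([(60,15),(460,14),(443,552),(91,553)],.014);print(C.round(4),C.mean(0))
a=C[:2].mean(0)-C[2:].mean(0);print(np.linalg.norm(a),np.degrees(np.arctan2(a[1],a[0])))
b=C[[0,3]].mean(0)-C[1:3].mean(0);print(np.linalg.norm(b),np.degrees(np.arctan2(b[1],b[0]))-90)
S=f([(186,408),(340,408),(335,528),(190,528)],.058);print(S.round(4))
L=f([(175,26),(345,26)],.021);print(L.round(4))
E
```

```text
[[0.5472 0.2478 0.014 ]
 [0.5449 0.129  0.014 ]
 [0.3857 0.1314 0.014 ]
 [0.388  0.2503 0.014 ]] [0.46644452 0.18960854 0.014     ]
0.1591585256102771 -0.8839077471476872
0.11886331247876408 -1.1116949129832534
[[0.4344 0.2119 0.058 ]
 [0.4335 0.1677 0.058 ]
 [0.3994 0.1695 0.058 ]
 [0.4003 0.2124 0.058 ]]
[[0.5415 0.2132 0.021 ]
 [0.5405 0.1635 0.021 ]]
```

>>> apply_moves:
  twist:
    - [0,7,0]
    - [0,14,0]
    - [0,21,0]
    - [0,28,0]
    - [0,33.3,0]
  offset:
    - [2.3,0,0.8]
    - [4.7,0,1.6]
    - [7.1,0,2.4]
    - [9.5,0,3.2]
    - [11.7,0,4.0]
  jaw: [0,0,0,0,0]

```text
time_s: 1.95
eef_pos: [0.4539, -0.1104, 0.2231]
eef_rot: [[-0.566, 0.001, 0.824], [-0.824, -0.002, -0.566], [0.001, -1.0, 0.002]]
force: [1.2, 0.7, 0.5]
finger_gap: 0.0869
```

>>> apply_moves:
  twist:
    - [0,0,0]
  offset:
    - [0,0,0]
  jaw: [0]

```text
time_s: 2.08
eef_pos: [0.4553, -0.1127, 0.2227]
eef_rot: [[-0.571, 0.001, 0.821], [-0.821, -0.002, -0.571], [0.001, -1.0, 0.002]]
force: [-0.5, -0.2, -0.1]
finger_gap: 0.0868
```

```bash
python3 - <<'E'
from h import *
import pickle
o=observe(); c=viewer.calibration("wrist"); im=viewer.capture("wrist"); cv2.imwrite("pics/w2.png",im); pickle.dump(c,open("w2.pkl","wb"))
print(o["eef_pos"],o["joint_vel"].round(3),o["eef_rot"].round(3))
cv2.imwrite("pics/w2z.png",cv2.resize(im[0:200,180:400],None,fx=3,fy=3,interpolation=cv2.INTER_CUBIC)) 
E
```

```text
[ 0.45525398 -0.11267751  0.22270229] [ 0.059 -0.021 -0.014 -0.017 -0.004 -0.   ] [[-0.571  0.001  0.821]
 [-0.821 -0.002 -0.571]
 [ 0.001 -1.     0.002]]
```

View pics/w2.png

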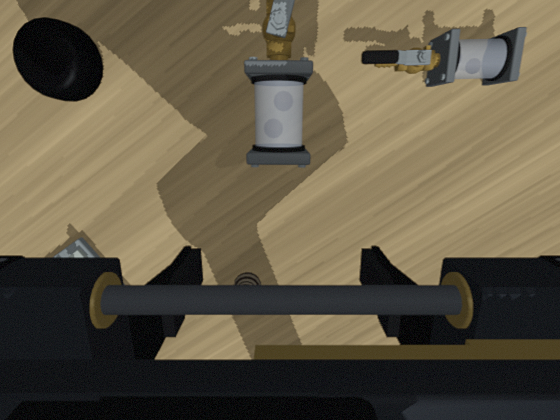

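View pics/w2z.png

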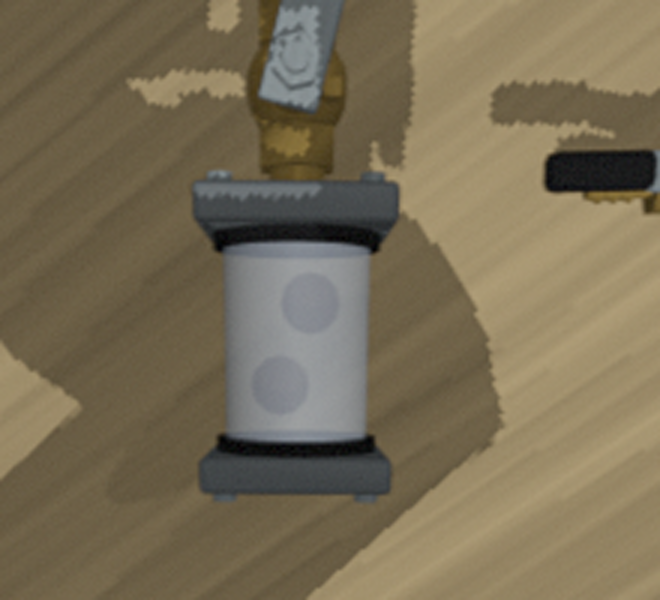

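```bash
python3 - <<'E'
from h import *
import pickle
c=pickle.load(open("w2.pkl","rb"))
def f(P,z): return onz("wrist",[(x/3+180,y/3) for x,y in P],z,c)
C=f([(193,182),(397,181),(389,492),(201,492)],.064);print(C.round(4),C.mean(0))
a=C[:2].mean(0)-C[2:].mean(0);print(np.linalg.norm(a),np.degrees(np.arctan2(a[1],a[0])))
print(np.linalg.norm(C[0]-C[1]),np.linalg.norm(C[2]-C[3]))
for i,j in((0,1),(3,2)):
    b=C[i]-C[j];print(np.degrees(np.arctan2(b[1],b[0]))-90)
o=observe();R=o["eef_rot"]
m=C.mean(0);ax=a/np.linalg.norm(a)
g=m+0.010*ax; print("to grasp +10mm, tool axes /25mm",((g-o["eef_pos"])@R/0.025).round(2))
print("yaw tool z",np.degrees(np.arctan2(R[1,2],R[0,2])))
E
```

```text
[[ 0.5799 -0.1587  0.064 ]
 [ 0.5445 -0.21    0.064 ]
 [ 0.4668 -0.1558  0.064 ]
 [ 0.5026 -0.1045  0.064 ]] [ 0.5234605  -0.15727757  0.064     ]
0.09460091958925661 -34.97707381650625
0.06232664448330306 0.0625781535932426
-34.592974883906635
-34.860478656748526
to grasp +10mm, tool axes /25mm [-0.04  6.36  3.7 ]
yaw tool z -34.6231778584266
```

>>> apply_moves:
  twist:
    - [0,0,0]
    - [0,0,0]
    - [0,0,0]
    - [0,0,0]
    - [0,0,0]
  offset:
    - [0,1,1.9]
    - [0,2,3.7]
    - [0,3.8,3.7]
    - [0,5.4,3.7]
    - [0,6.4,3.7]
  jaw: [0,0,0,0,0]

```text
time_s: 2.75
eef_pos: [0.5308, -0.1613, 0.0609]
eef_rot: [[-0.565, -0.002, 0.825], [-0.825, -0.001, -0.565], [0.002, -1.0, -0.001]]
force: [-0.6, -0.2, -0.7]
finger_gap: 0.0872
```

>>> apply_moves:
  twist:
    - [0,0,0]
  offset:
    - [0,0,0]
  jaw: [0]

```text
time_s: 2.88
eef_pos: [0.5299, -0.1591, 0.0593]
eef_rot: [[-0.562, -0.006, 0.827], [-0.827, -0.001, -0.562], [0.004, -1.0, -0.005]]
force: [-0.2, -0.9, 0.4]
finger_gap: 0.087
```

```bash
python3 - <<'E'
from h import *
o=observe();R=o["eef_rot"];print(o["eef_pos"],o["force"])
a=np.radians(-34.8);ax=np.array([np.cos(a),np.sin(a),0]);g=np.array([.52346,-.15728,.016])+.010*ax
print(((g-o["eef_pos"])@R/0.025).round(2),np.degrees(np.arctan2(R[1,2],R[0,2])))
E
```

```text
[ 0.52989364 -0.15908509  0.05927449] [-0.16537351 -0.92645192  0.37417074]
[0.08 1.73 0.15] -34.22141737980269
```

>>> apply_moves:
  twist:
    - [0,0.5,0]
    - [0,0.5,0]
    - [0,0.5,0]
    - [0,0.5,0]
  offset:
    - [0.08,0.6,0.15]
    - [0.08,1.3,0.15]
    - [0.08,1.73,0.15]
    - [0.08,1.73,0.15]
  jaw: [0,0,0,0]

```text
time_s: 3.38
eef_pos: [0.5315, -0.1627, 0.0156]
eef_rot: [[-0.569, -0.007, 0.822], [-0.822, -0.001, -0.569], [0.005, -1.0, -0.005]]
force: [-0.8, 1.0, -0.2]
finger_gap: 0.0868
```

```bash
python3 - <<'E'
from h import *
o=observe();R=o["eef_rot"];print(o["eef_pos"],o["force"])
a=np.radians(-34.8);ax=np.array([np.cos(a),np.sin(a),0]);g=np.array([.52346,-.15728,.016])+.010*ax
print(((g-o["eef_pos"])@R/0.025).round(2),np.degrees(np.arctan2(R[1,2],R[0,2])))
im=viewer.capture("scene");cv2.imwrite("pics/s3.png",cv2.resize(im[80:230,150:330],None,fx=4,fy=4,interpolation=cv2.INTER_CUBIC))
E
```

```text
[ 0.53148192 -0.16269514  0.01564044] [-0.792096    1.0156843  -0.19762166]
[ 0.01 -0.01  0.01] -34.70343872428184
```

View pics/s3.png

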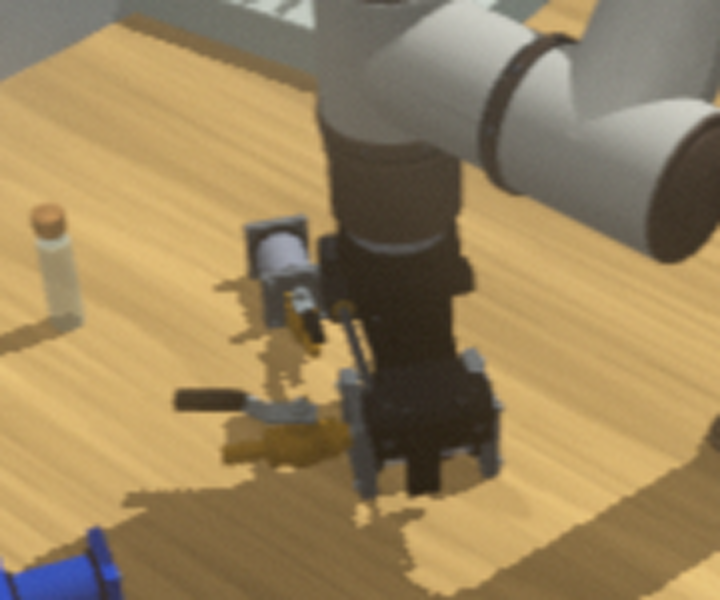

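The fingers straddle the bare tube between the two plates and the lever is clear to the left at (210,400), so I close the jaws.

>>> apply_moves:
  twist:
    - [0,0,0]
    - [0,0,0]
    - [0,0,0]
    - [0,0,0]
    - [0,0,0]
  offset:
    - [0,0,0]
    - [0,0,0]
    - [0,0,0]
    - [0,0,0]
    - [0,0,0]
  jaw: [0.4,0.6,0.6,0.7,0.7]
  grip_force: 40

```text
time_s: 4.05
eef_pos: [0.5318, -0.163, 0.0163]
eef_rot: [[-0.569, -0.006, 0.822], [-0.822, -0.001, -0.569], [0.004, -1.0, -0.004]]
force: [-0.1, -1.2, 1.7]
finger_gap: 0.0493
```

>>> apply_moves:
  twist:
    - [0,0,0]
    - [0,0,0]
    - [0,0,0]
    - [0,0,0]
    - [0,0,0]
  offset:
    - [0,-0.3,0]
    - [0,-1.0,0]
    - [0,-2.2,0]
    - [0,-3.4,0]
    - [0,-4,0]
  jaw: [0.7,0.7,0.7,0.7,0.7]

```text
time_s: 4.68
eef_pos: [0.5323, -0.1627, 0.1172]
eef_rot: [[-0.57, -0.005, 0.822], [-0.822, -0.001, -0.57], [0.004, -1.0, -0.004]]
force: [0.8, 0.4, -6.4]
finger_gap: 0.0494
```

```bash
python3 - <<'E'
from h import *
o=observe();R=o["eef_rot"];print(o["eef_pos"],o["force"],o["torque"],o["finger_gap"])
im=viewer.capture("scene");cv2.imwrite("pics/s4.png",cv2.resize(im[60:230,150:330],None,fx=3.5,fy=3.5,interpolation=cv2.INTER_CUBIC))
d=np.array([.475,.1885,o["eef_pos"][2]])-o["eef_pos"];print((d@R/.025).round(2))
E
```

```text
[ 0.53233838 -0.1626603   0.11721355] [ 0.78973476  0.3749754  -6.43874643] [0.05516097 0.00020295 0.00444541] 0.049367563127259935
[-10.24   0.    -9.89]
```

View pics/s4.png

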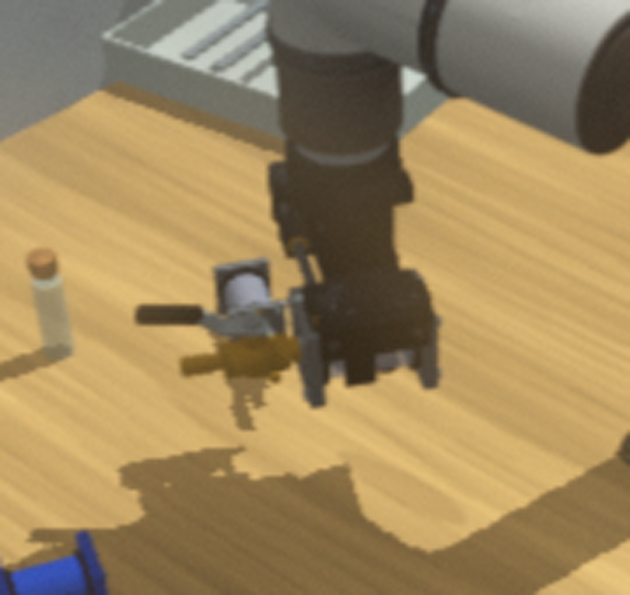

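>>> apply_moves:
  twist:
    - [0,-3,0]
    - [0,-7,0]
    - [0,-11,0]
    - [0,-15,0]
    - [0,-19,0]
  offset:
    - [-0.8,0,-0.7]
    - [-2.2,0,-1.9]
    - [-3.6,0,-3.1]
    - [-5.0,0,-4.3]
    - [-6.4,0,-5.5]
  jaw: [0.7,0.7,0.7,0.7,0.7]

```text
time_s: 5.35
eef_pos: [0.5097, 0.0481, 0.1171]
eef_rot: [[-0.269, -0.006, 0.963], [-0.963, -0.002, -0.269], [0.003, -1.0, -0.005]]
force: [0.9, 0.4, -6.4]
finger_gap: 0.0493
```

```bash
python3 - <<'E'
from h import *
o=observe();R=o["eef_rot"];print(o["eef_pos"],o["finger_gap"])
d=np.array([.495,.188,.1172])-o["eef_pos"];print((d@R/.025).round(2),np.degrees(np.arctan2(R[1,2],R[0,2])))
E
```

```text
[0.50967088 0.04813268 0.11706997] 0.04929078098450356
[-5.23 -0.01 -2.07] -15.597270079926808
```

>>> apply_moves:
  twist:
    - [0,-4,0]
    - [0,-8,0]
    - [0,-12,0]
    - [0,-14.6,0]
    - [0,-14.6,0]
  offset:
    - [-1.4,0,-0.55]
    - [-2.8,0,-1.1]
    - [-4.2,0,-1.66]
    - [-5.23,0,-2.07]
    - [-5.23,0,-2.07]
  jaw: [0.7,0.7,0.7,0.7,0.7]

```text
time_s: 5.98
eef_pos: [0.494, 0.1894, 0.1155]
eef_rot: [[-0.015, -0.008, 1.0], [-1.0, -0.003, -0.015], [0.003, -1.0, -0.008]]
force: [0.0, -0.6, -7.0]
finger_gap: 0.0493
```

```bash
python3 - <<'E'
from h import *
import pickle
o=observe();R=o["eef_rot"]
cs={}
for n in("wrist","scene","top"):
    cs[n]=viewer.calibration(n); cv2.imwrite(f"pics/{n}5.png",viewer.capture(n))
pickle.dump(cs,open("c5.pkl","wb"))
print(o["eef_pos"],o["finger_gap"])
d=np.array([.495,.188,.1172])-o["eef_pos"];print((d@R/.025).round(2),np.degrees(np.arctan2(R[1,2],R[0,2])))
im=cv2.imread("pics/scene5.png");cv2.imwrite("pics/s5z.png",cv2.resize(im[130:290,290:450],None,fx=3.7,fy=3.7,interpolation=cv2.INTER_CUBIC))
im=cv2.imread("pics/top5.png");cv2.imwrite("pics/t5z.png",cv2.resize(im[180:310,145:275],None,fx=4.5,fy=4.5,interpolation=cv2.INTER_CUBIC))
E
```

```text
[0.49399353 0.18938596 0.11545322] 0.049336707099032553
[ 0.06 -0.07  0.04] -0.8606908628707655
```

View pics/wrist5.png

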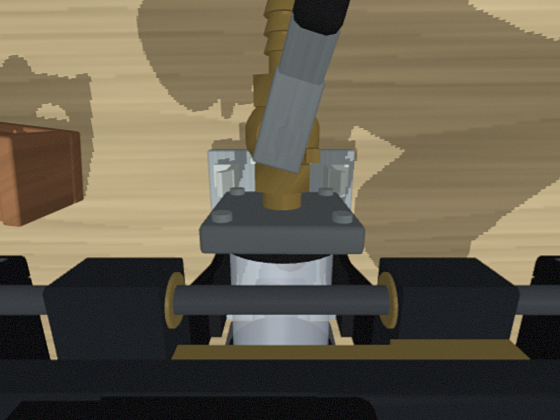

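View pics/s5z.png

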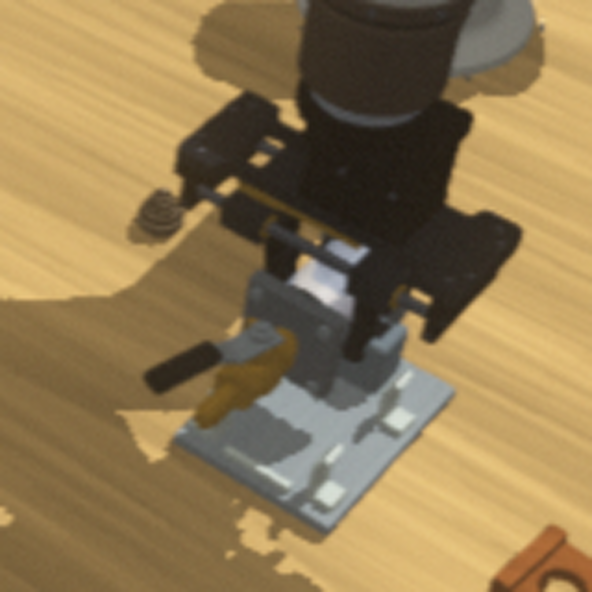

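View pics/t5z.png

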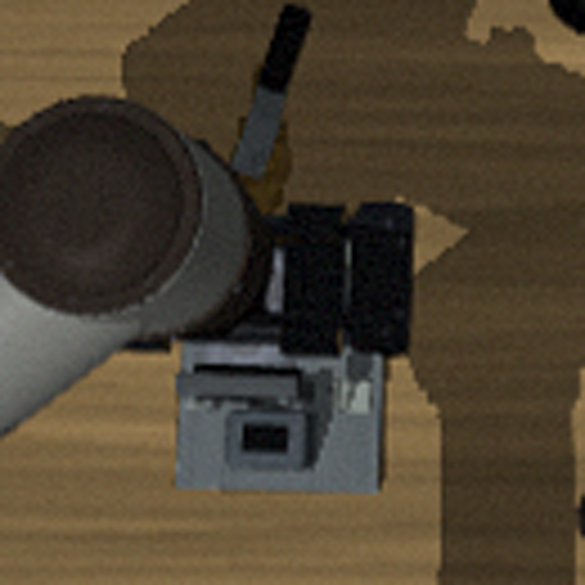

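```bash
python3 - <<'E'
from h import *
import cv2
im=cv2.imread("pics/wrist5.png")
cv2.imwrite("pics/w5z.png",cv2.resize(im[135:265,190:375],None,fx=4.2,fy=4.2,interpolation=cv2.INTER_CUBIC))
E
```

```text
(no output)
```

View pics/w5z.png

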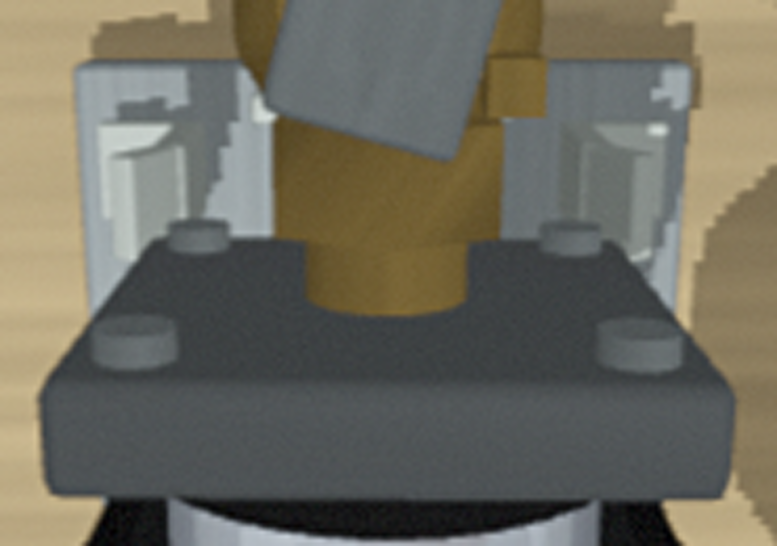

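```bash
python3 - <<'E'
from h import *
import pickle
c=pickle.load(open("c5.pkl","rb"))
f=lambda P,z:onz("wrist",[(x/4.2+190,y/4.2+135) for x,y in P],z,c["wrist"])
zt=.1155+.048
A=f([(44,384),(731,384),(40,495),(734,495)],zt);print("top plate",A.round(4)); print("outer y",A[:2].mean(0),"inner",A[2:].mean(0))
B=f([(157,240),(613,240)],zt-.064);print("bottom",B.round(4),B.mean(0))
D=f([(78,62),(693,62)],.014);print("cradle",D.round(4),D.mean(0))
# scene: blind corner etc
E=onz("top",[(x/4.5+145,y/4.5+180) for x,y in[(183,345),(385,352),(382,490),(177,487)]],.014,c["top"]);print("top cradle",E.round(4))
Bl=onz("top",[(x/4.5+145,y/4.5+180) for x,y in[(180,373),(300,373),(180,395),(298,398)]],zt,c["top"]);print(Bl.round(4))
Bl=onz("top",[(x/4.5+145,y/4.5+180) for x,y in[(180,395),(298,398)]],zt-.064,c["top"]);print(Bl.round(4))
E
```

```text
top plate [[0.533  0.219  0.1635]
 [0.532  0.1575 0.1635]
 [0.5223 0.2203 0.1635]
 [0.5212 0.1566 0.1635]]
outer y [0.5325085  0.18824126 0.1635    ] inner [0.52172645 0.18844674 0.1635    ]
bottom [[0.5314 0.219  0.0995]
 [0.5304 0.1573 0.0995]] [0.53089735 0.18819156 0.0995    ]
cradle [[0.5472 0.2467 0.014 ]
 [0.5452 0.1282 0.014 ]] [0.54622187 0.187433   0.014     ]
top cradle [[0.469  0.2472 0.014 ]
 [0.4661 0.1272 0.014 ]
 [0.3854 0.127  0.014 ]
 [0.3857 0.2476 0.014 ]]
[[0.4461 0.217  0.1635]
 [0.4468 0.1545 0.1635]
 [0.4347 0.2165 0.1635]
 [0.4338 0.1551 0.1635]]
[[0.4367 0.23   0.0995]
 [0.4358 0.1649 0.0995]]
```

>>> apply_moves:
  twist:
    - [0,0,0]
    - [0,0,0]
    - [0,0,0]
    - [0,0,0]
    - [0,0,0]
  offset:
    - [0.02,0.3,0.08]
    - [0.02,0.8,0.08]
    - [0.02,1.3,0.08]
    - [0.02,1.6,0.08]
    - [0.02,1.7,0.08]
  jaw: [0.7,0.7,0.7,0.7,0.7]

```text
time_s: 6.75
eef_pos: [0.4954, 0.1861, 0.0724]
eef_rot: [[-0.018, -0.01, 1.0], [-1.0, -0.004, -0.018], [0.004, -1.0, -0.01]]
force: [0.1, 0.2, -6.1]
finger_gap: 0.0489
```

```bash
python3 - <<'E'
from h import *
import pickle
o=observe();R=o["eef_rot"]
cs={}
for n in("wrist","scene"):
    cs[n]=viewer.calibration(n); cv2.imwrite(f"pics/{n}6.png",viewer.capture(n))
pickle.dump(cs,open("c6.pkl","wb"))
print(o["eef_pos"],o["finger_gap"],o["force"],R.round(3))
print(np.degrees(np.arctan2(R[1,2],R[0,2])))
im=cv2.imread("pics/scene6.png");cv2.imwrite("pics/s6z.png",cv2.resize(im[170:290,310:440],None,fx=4.5,fy=4.5,interpolation=cv2.INTER_CUBIC))
im=cv2.imread("pics/wrist6.png");cv2.imwrite("pics/w6z.png",cv2.resize(im[100:265,180:385],None,fx=3.6,fy=3.6,interpolation=cv2.INTER_CUBIC))
E
```

```text
[0.49542178 0.18612059 0.07244522] 0.048934580866599166 [ 0.11870277  0.21126517 -6.05142417] [[-0.018 -0.01   1.   ]
 [-1.    -0.004 -0.018]
 [ 0.004 -1.    -0.01 ]]
-1.0531835517439518
```

View pics/s6z.png

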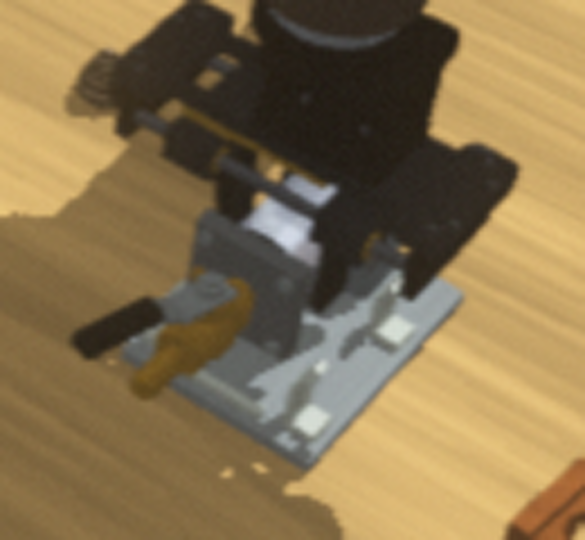

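View pics/w6z.png

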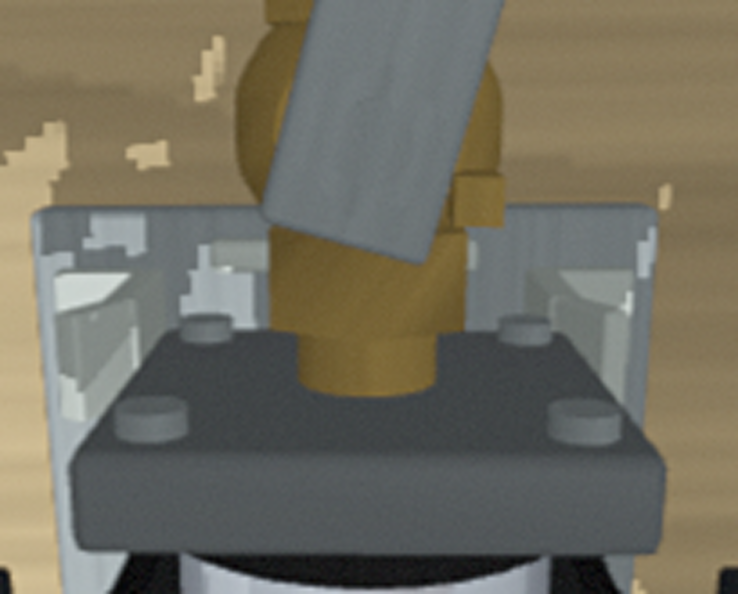

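```bash
python3 - <<'E'
from h import *
import pickle
c=pickle.load(open("c6.pkl","rb"))
f=lambda P,z:onz("wrist",[(x/3.6+180,y/3.6+100) for x,y in P],z,c["wrist"])
zt=.0724+.048
A=f([(74,455),(664,457)],zt);print(A.round(4),A.mean(0))
B=f([(168,333),(573,333)],zt-.064);print("bottom",B.round(4),B.mean(0))
D=f([(33,206),(657,206)],.014);print("cradle",D.round(4),D.mean(0))
# cheeks upper outer corners (far ends), z .056
K=f([(55,275),(632,272)],.056);print(K.round(4),K.mean(0))
K=f([(138,270),(528,270)],.014);print(K.round(4),K.mean(0))
o=observe();print(o["eef_pos"])
E
```

```text
[[0.5346 0.2157 0.1204]
 [0.5331 0.154  0.1204]] [0.53387866 0.18485631 0.1204    ]
bottom [[0.5327 0.2161 0.0564]
 [0.5314 0.1521 0.0564]] [0.53204928 0.18410589 0.0564    ]
cradle [[0.548  0.2473 0.014 ]
 [0.5457 0.1292 0.014 ]] [0.54684901 0.18820881 0.014     ]
[[0.5422 0.2331 0.056 ]
 [0.5409 0.1432 0.056 ]] [0.5415491  0.18814038 0.056     ]
[[0.5354 0.2284 0.014 ]
 [0.5339 0.1533 0.014 ]] [0.53467697 0.1908463  0.014     ]
[0.49573099 0.18644479 0.07306423]
```

>>> apply_moves:
  twist:
    - [0,0,0]
    - [0,0,0]
    - [0,0,0]
  offset:
    - [-0.13,0,0.04]
    - [-0.13,0.2,0.04]
    - [-0.13,0.35,0.04]
  jaw: [0.7,0.7,0.7]

```text
time_s: 7.22
eef_pos: [0.4966, 0.1897, 0.0641]
eef_rot: [[-0.018, -0.009, 1.0], [-1.0, -0.003, -0.018], [0.004, -1.0, -0.009]]
force: [0.3, 0.5, -6.7]
finger_gap: 0.0493
```

```bash
python3 - <<'E'
from h import *
import pickle
o=observe();R=o["eef_rot"]
cs={"wrist":viewer.calibration("wrist")};im=viewer.capture("wrist");cv2.imwrite("pics/wrist7.png",im)
pickle.dump(cs,open("c7.pkl","wb"))
print(o["eef_pos"],o["finger_gap"],o["force"]);o=observe();print(o["eef_pos"],o["force"])
cv2.imwrite("pics/w7z.png",cv2.resize(im[100:265,180:385],None,fx=3.6,fy=3.6,interpolation=cv2.INTER_CUBIC))
E
```

```text
[0.4965607  0.18968063 0.06406267] 0.049270366981681066 [ 0.27499035  0.48243371 -6.69840111]
[0.49617882 0.18937897 0.06347286] [-0.43693621 -0.94598186 -6.56887536]
```

View pics/w7z.png

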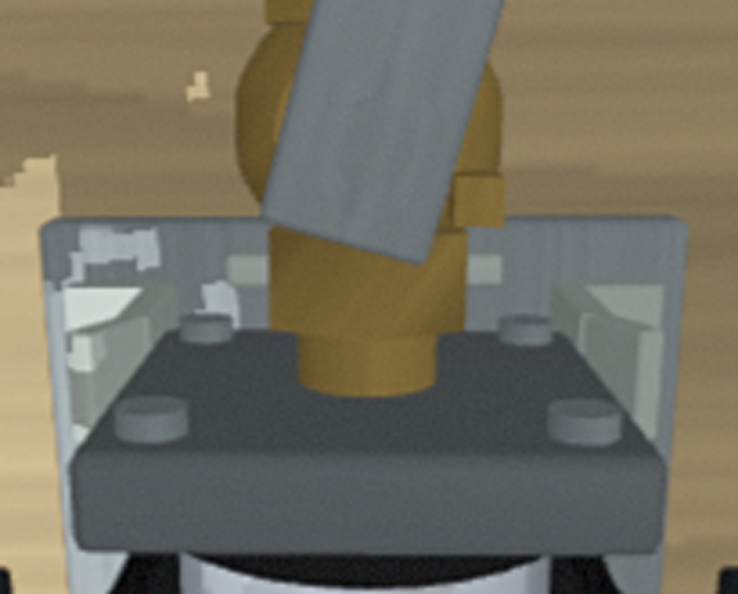

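>>> apply_moves:
  twist:
    - [0,0,0]
    - [0,0,0]
    - [0,0,0]
    - [0,0,0]
    - [0,0,0]
  offset:
    - [-0.05,0.1,0]
    - [-0.05,0.4,0]
    - [-0.05,0.7,0]
    - [-0.05,0.9,0]
    - [-0.05,1.0,0]
  jaw: [0.7,0.7,0.7,0.7,0.7]

```text
time_s: 7.9
eef_pos: [0.4958, 0.1904, 0.0379]
eef_rot: [[-0.018, -0.011, 1.0], [-1.0, -0.005, -0.018], [0.005, -1.0, -0.01]]
force: [0.7, 0.5, -6.0]
finger_gap: 0.0493
```

```bash
python3 - <<'E'
from h import *
o=observe();R=o["eef_rot"]
im=viewer.capture("wrist");cv2.imwrite("pics/wrist8.png",im)
print(o["eef_pos"],o["finger_gap"],o["force"],o["torque"]);o=observe();print(o["eef_pos"],o["force"])
cv2.imwrite("pics/w8z.png",cv2.resize(im[100:265,180:385],None,fx=3.6,fy=3.6,interpolation=cv2.INTER_CUBIC))
E
```

```text
[0.49581661 0.19040868 0.03793338] 0.04931108392259307 [ 0.65029843  0.53903448 -5.96502609] [-0.01856093  0.02452764  0.04971825]
[0.49573783 0.19038557 0.03782663] [ 0.13466768  0.12524348 -6.61297166]
```

View pics/w8z.png

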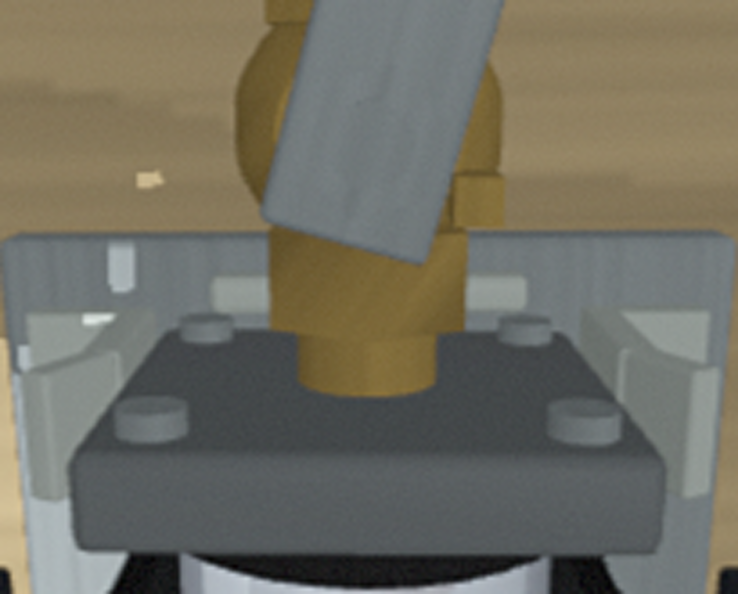

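>>> apply_moves:
  twist:
    - [0,0,0]
    - [0,0,0]
    - [0,0,0]
  offset:
    - [0,0.12,0]
    - [0,0.24,0]
    - [0,0.32,0]
  jaw: [0.7,0.7,0.7]

```text
time_s: 8.32
eef_pos: [0.4953, 0.1903, 0.0303]
eef_rot: [[-0.018, -0.011, 1.0], [-1.0, -0.005, -0.018], [0.005, -1.0, -0.011]]
force: [-6.0, -0.6, 9.1]
finger_gap: 0.0494
```

>>> apply_moves:
  twist:
    - [0,0,0]
    - [0,0,0]
    - [0,0,0]
    - [0,0,0]
  offset:
    - [0,-0.03,-0.03]
    - [0,-0.03,-0.03]
    - [0,-0.03,-0.03]
    - [0,-0.03,-0.03]
  jaw: [0.7,0.3,0.1,0.1]

```text
time_s: 8.82
eef_pos: [0.4953, 0.1907, 0.0316]
eef_rot: [[-0.018, -0.01, 1.0], [-1.0, -0.004, -0.018], [0.004, -1.0, -0.01]]
force: [-0.3, 0.1, -0.2]
finger_gap: 0.0718
```

```bash
python3 - <<'E'
from h import *
o=observe();R=o["eef_rot"]
im=viewer.capture("wrist");cv2.imwrite("pics/wrist9.png",im)
print(o["eef_pos"],o["finger_gap"],o["force"],o["torque"]);o=observe();print(o["eef_pos"],o["force"])
cv2.imwrite("pics/w9z.png",cv2.resize(im[100:265,180:385],None,fx=3.6,fy=3.6,interpolation=cv2.INTER_CUBIC))
im=viewer.capture("scene");cv2.imwrite("pics/s9z.png",cv2.resize(im[170:290,310:440],None,fx=4.5,fy=4.5,interpolation=cv2.INTER_CUBIC))
E
```

```text
[0.49525159 0.19068841 0.03161296] 0.07182366470899777 [-0.28727804  0.12870824 -0.20921139] [-0.05731008 -0.04443142 -0.01943929]
[0.49509764 0.19060033 0.03147793] [0.51092903 0.14782703 0.13587371]
```

View pics/w9z.png

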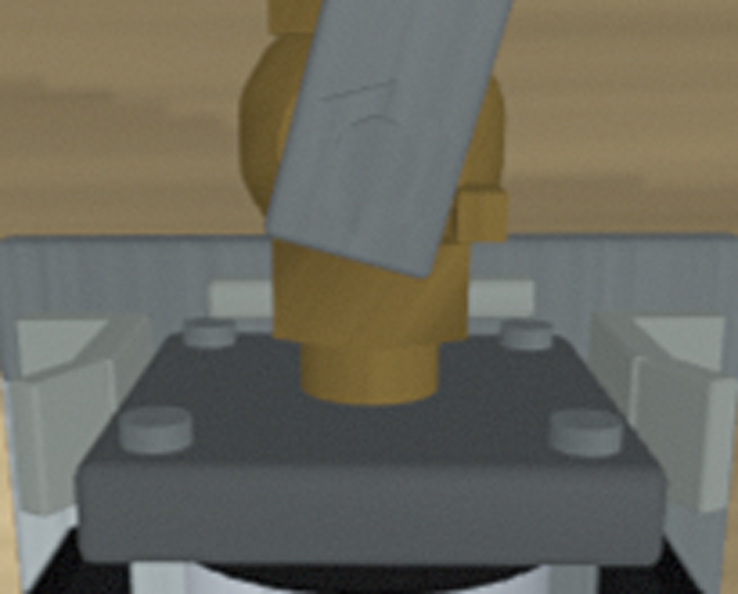

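View pics/s9z.png

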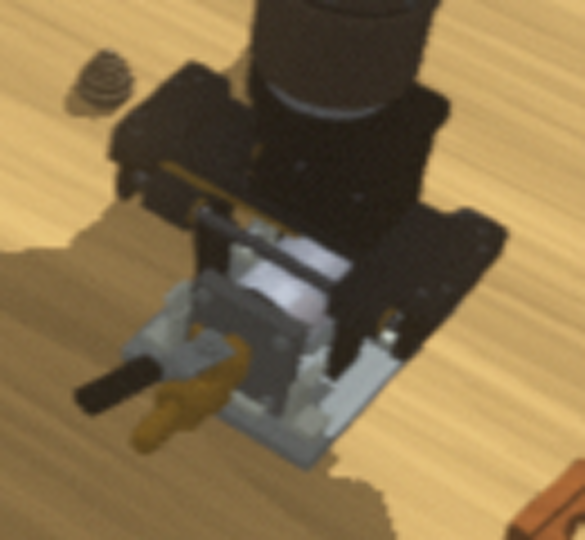

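>>> apply_moves:
  twist:
    - [0,0,0]
    - [0,0,0]
    - [0,0,0]
    - [0,0,0]
    - [0,0,0]
  offset:
    - [0,-0.3,0]
    - [0,-1,0]
    - [0,-2.5,0]
    - [0,-4.5,-0.5]
    - [0,-6,-1]
  jaw: [0.05,0,0,0,0]

```text
time_s: 9.55
eef_pos: [0.4718, 0.1919, 0.1843]
eef_rot: [[-0.018, -0.008, 1.0], [-1.0, -0.003, -0.018], [0.003, -1.0, -0.008]]
force: [-0.3, 0.0, 0.1]
finger_gap: 0.0868
```

>>> apply_moves:
  twist:
    - [0,0,0]
    - [0,0,0]
    - [0,0,0]
  offset:
    - [0,-0.7,-1.8]
    - [0,-1,-3]
    - [0,-1,-3]
  jaw: [0,0,0]

```text
time_s: 9.93
eef_pos: [0.396, 0.1934, 0.2116]
eef_rot: [[-0.016, -0.006, 1.0], [-1.0, -0.001, -0.016], [0.001, -1.0, -0.006]]
force: [-0.4, 0.8, 0.7]
finger_gap: 0.087
```

```bash
python3 - <<'E'
from h import *
import pickle
o=observe();c={}
for n in("wrist","scene","top"):
    c[n]=viewer.calibration(n); cv2.imwrite(f"pics/{n}10.png",viewer.capture(n))
pickle.dump(c,open("c10.pkl","wb"))
print(o["eef_pos"],o["force"],o["joint_vel"].round(3))
im=cv2.imread("pics/scene10.png");cv2.imwrite("pics/s10z.png",cv2.resize(im[170:290,310:440],None,fx=4.5,fy=4.5,interpolation=cv2.INTER_CUBIC))
E
```

```text
[0.39601942 0.19337975 0.21161721] [-0.35330254  0.78791592  0.66564507] [-0.024  0.056  0.029  0.01   0.02   0.012]
```

View pics/wrist10.png

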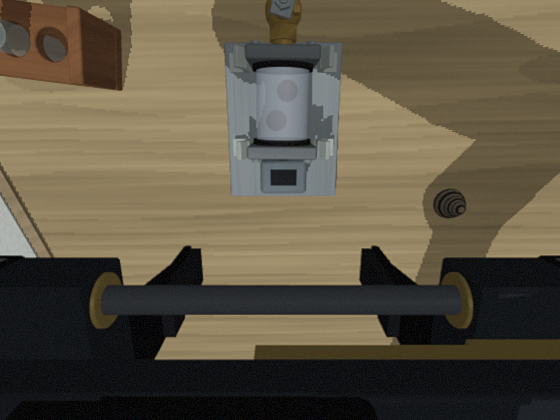

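View pics/s10z.png

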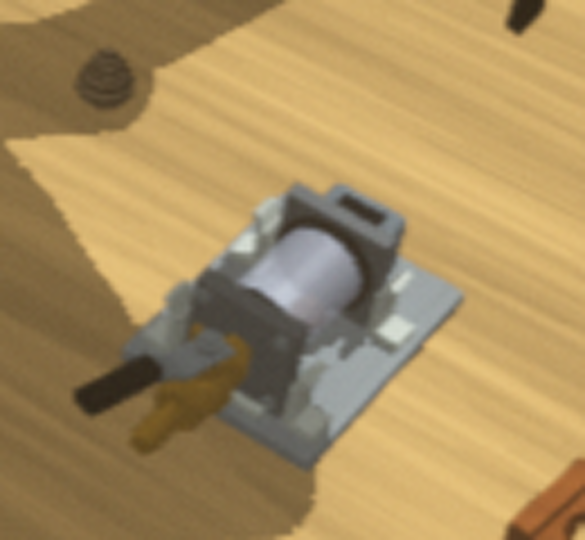

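```bash
python3 - <<'E'
import cv2
im=cv2.imread("pics/wrist10.png")
cv2.imwrite("pics/w10z.png",cv2.resize(im[0:200,215:355],None,fx=3,fy=3,interpolation=cv2.INTER_CUBIC))
im=cv2.imread("pics/top10.png");cv2.imwrite("pics/t10z.png",cv2.resize(im[180:300,160:270],None,fx=5,fy=5,interpolation=cv2.INTER_CUBIC))
E
```

```text
(no output)
```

View pics/w10z.png

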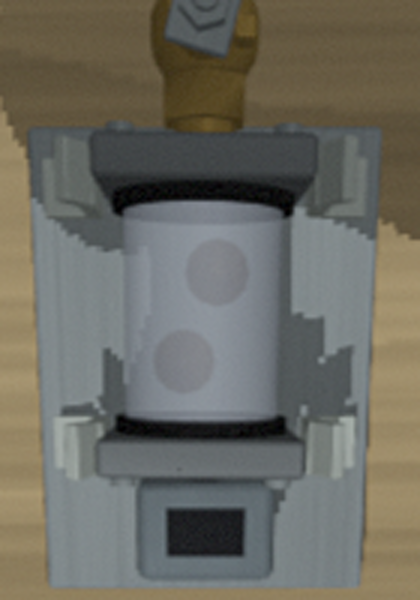

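View pics/t10z.png

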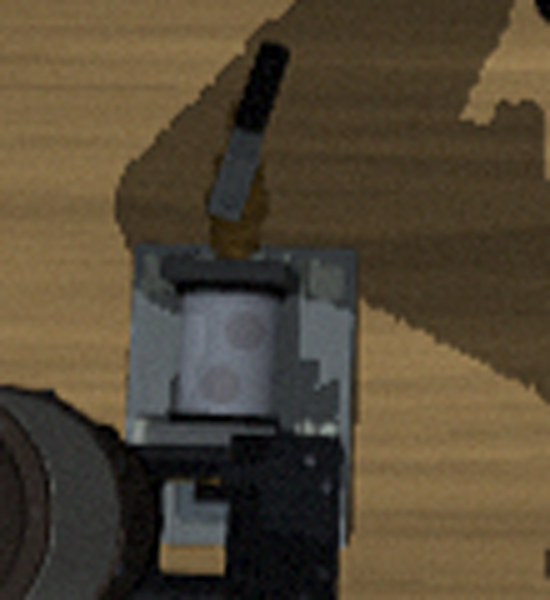

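```bash
python3 - <<'E'
from h import *
import pickle
c=pickle.load(open("c10.pkl","rb"))
f=lambda P,z:onz("wrist",[(x/3+215,y/3) for x,y in P],z,c["wrist"])
A=f([(90,135),(318,135),(304,477),(96,477)],.078);print("chamber",A.round(4),A.mean(0))
print("w",np.linalg.norm(A[0]-A[1]),np.linalg.norm(A[2]-A[3]),"len",np.linalg.norm(A[:2].mean(0)-A[2:].mean(0)))
C=f([(29,128),(381,128),(360,587),(50,587)],.014);print("cradle",C.round(4),C.mean(0))
S=f([(137,485),(273,485),(271,579),(139,579)],.058);print("sensor",S.round(4))
g=lambda P,z:onz("top",[(x/5+160,y/5+180) for x,y in P],z,c["top"])
G=g([(243,128),(275,45),(227,207)],.082);print("grip in,out,lever root",G.round(4)); l=G[1]-G[0];print(np.degrees(np.arctan2(l[1],l[0])))
E
```

```text
chamber [[0.5318 0.2207 0.078 ]
 [0.5307 0.1575 0.078 ]
 [0.4365 0.1601 0.078 ]
 [0.4376 0.2235 0.078 ]] [0.48413691 0.19045968 0.078     ]
w 0.06322636582681261 0.06349158667868095 len 0.09425753035033964
cradle [[0.5468 0.2474 0.014 ]
 [0.5448 0.1289 0.014 ]
 [0.3861 0.1311 0.014 ]
 [0.3881 0.25   0.014 ]] [0.46643585 0.18932503 0.014     ]
sensor [[0.4323 0.2124 0.058 ]
 [0.4315 0.168  0.058 ]
 [0.4001 0.1685 0.058 ]
 [0.4008 0.2128 0.058 ]]
grip in,out,lever root [[0.5961 0.1792 0.082 ]
 [0.6395 0.1641 0.082 ]
 [0.5553 0.1861 0.082 ]]
-19.183191992018017
```

```bash
cat > lev.py <<'E'
from h import *
from scipy.spatial.transform import Rotation as Ro
stem=np.array([.564,.189,0])
def rows(L,z=.066):
    o=observe();R=o["eef_rot"];p=o["eef_pos"]
    print("pos",p.round(4),"force",o["force"].round(2),"yaw",np.degrees(np.arctan2(R[1,2],R[0,2])).round(2),"j",o["joint_positions"].round(2))
    for th,d in L:
        t=np.radians(th);u=np.array([np.cos(t),np.sin(t),0]);n=np.array([-u[1],u[0],0])
        T=stem+.058*u+d*n;T[2]=z
        Rt=np.c_[-n,[0,0,-1],u]
        print(th,"T",T.round(3),"off",(R.T@(T-p)/.025).round(2),"tw",np.degrees(Ro.from_matrix(R.T@Rt).as_rotvec()).round(1))
E
python3 -c "
from lev import *
rows([(-17,.038)],.2);rows([(-17,.038)],.066)"
```

```text
pos [0.3975 0.1935 0.2101] force [-0.23  0.04 -1.18] yaw -1.03 j [ 0.82  0.08 -0.43 -0.   -1.07  0.73]
-17 T [0.631 0.208 0.2  ] off [-0.76  0.33  9.31] tw [ 0.4 16.   0.2]
pos [0.3975 0.1935 0.2101] force [-0.23  0.04 -1.18] yaw -1.03 j [ 0.82  0.08 -0.43 -0.   -1.07  0.73]
-17 T [0.631 0.208 0.066] off [-0.78  5.69  9.35] tw [ 0.4 16.   0.2]
```

>>> apply_moves:
  twist:
    - [0,5,0]
    - [0,10,0]
    - [0,16,0]
    - [0,16,0]
    - [0,16,0]
  offset:
    - [-0.2,0,2.0]
    - [-0.4,0,4.2]
    - [-0.6,0,6.4]
    - [-0.78,0,8.6]
    - [-0.78,0.3,9.3]
  jaw: [0.5,1,1,1,1]
  grip_force: 10

```text
time_s: 10.7
eef_pos: [0.6337, 0.208, 0.1982]
eef_rot: [[-0.295, -0.009, 0.955], [-0.955, -0.004, -0.295], [0.007, -1.0, -0.007]]
force: [-0.2, -0.4, -0.8]
finger_gap: 0.0448
```

```bash
python3 -c "
from lev import *
rows([(-17,.038)],.066);print(observe()['finger_gap'])
im=viewer.capture('wrist');cv2.imwrite('pics/w11.png',im)"
```

```text
pos [0.6337 0.208  0.1982] force [-0.22 -0.4  -0.8 ] yaw -17.18 j [ 0.56  0.48  0.09 -0.   -1.2   0.71]
-17 T [0.631 0.208 0.066] off [-0.01  5.29 -0.09] tw [ 0.4 -0.2  0.4]
0.04479964421320536
```

View pics/w11.png

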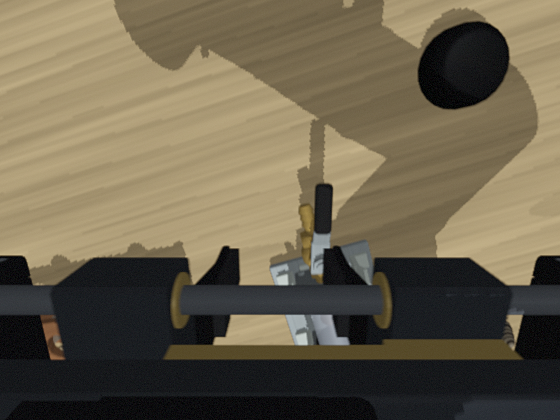

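>>> apply_moves:
  twist:
    - [0,0,0]
    - [0,0,0]
    - [0,0,0]
    - [0,0,0]
  offset:
    - [0,0.5,0]
    - [0,1.0,0]
    - [0,1.5,0]
    - [0,1.8,0]
  jaw: [1,1,1,1]

```text
time_s: 11.25
eef_pos: [0.632, 0.2075, 0.1507]
eef_rot: [[-0.295, -0.012, 0.955], [-0.955, -0.006, -0.295], [0.009, -1.0, -0.01]]
force: [-0.1, -0.7, -0.6]
finger_gap: 0.0033
```

```bash
python3 -c "
from lev import *
rows([(-17,.038)],.066);print(observe()['finger_gap'])
c=viewer.calibration('wrist');im=viewer.capture('wrist');cv2.imwrite('pics/w12.png',im)
import pickle;pickle.dump(c,open('c12.pkl','wb'))"
```

```text
pos [0.632  0.2075 0.1507] force [-0.12 -0.67 -0.57] yaw -17.16 j [ 0.56  0.51  0.03 -0.   -1.1   0.71]
-17 T [0.631 0.208 0.066] off [-0.05  3.39 -0.03] tw [ 0.6 -0.2  0.5]
0.0032637661306175194
```

View pics/w12.png

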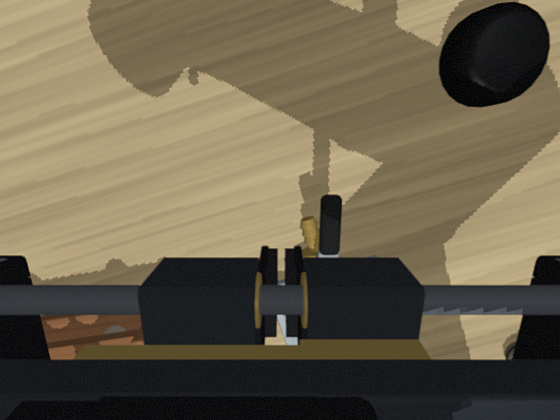

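```bash
python3 -c "
from lev import *
import pickle
c=pickle.load(open('c12.pkl','rb'))
A=onz('wrist',[(321,197),(342,197),(320,254),(340,254)],.087,c)
a=(A[0]+A[1])/2;b=(A[2]+A[3])/2;print(A.round(4),a,b,np.linalg.norm(a-b))
d=a-b;t=np.arctan2(d[1],d[0]);u=d/np.linalg.norm(d);print(np.degrees(t),'stem est',a-.082*u,b-.034*u)
n=np.array([-u[1],u[0],0]);print('perp dist TCP to lever',(observe()['eef_pos']-a)@n)
"
```

```text
[[0.6444 0.1726 0.087 ]
 [0.6398 0.1581 0.087 ]
 [0.6012 0.1851 0.087 ]
 [0.5967 0.1705 0.087 ]] [0.64208815 0.16535473 0.087     ] [0.59894899 0.17779077 0.087     ] 0.044895909850132656
-16.081070093158353 stem est [0.56329675 0.1880685  0.087     ] [0.56627938 0.18720868 0.087     ]
perp dist TCP to lever 0.03748235512907483
```

>>> apply_moves:
  twist:
    - [0,0,0]
    - [0,0,0]
    - [0,0,0]
    - [0,0,0]
  offset:
    - [0,1.2,0]
    - [0,2.4,0]
    - [0,3.35,0]
    - [0,3.35,0]
  jaw: [1,1,1,1]

```text
time_s: 11.8
eef_pos: [0.6293, 0.2063, 0.0645]
eef_rot: [[-0.295, -0.017, 0.955], [-0.955, -0.008, -0.295], [0.012, -1.0, -0.014]]
force: [-0.2, 0.7, -0.1]
finger_gap: 0.0005
```

```bash
sed -i 's/.564,.189,0/.5645,.1885,0/' lev.py; python3 -c "
from lev import *
rows([(-17,.030),(-20,.023),(-25,.023),(-30,.023),(-35,.023)],.067);print(observe()['finger_gap'])
im=viewer.capture('scene');cv2.imwrite('pics/s13.png',cv2.resize(im[150:290,290:440],None,fx=4,fy=4,interpolation=cv2.INTER_CUBIC))"
```

```text
pos [0.6293 0.2063 0.0645] force [-0.19  0.72 -0.11] yaw -17.18 j [ 0.56  0.59 -0.07 -0.   -0.93  0.71]
-17 T [0.629 0.2   0.067] off [ 0.24 -0.1   0.05] tw [ 0.8 -0.2  0.7]
-20 T [0.627 0.19  0.067] off [ 0.64 -0.09  0.09] tw [0.8 2.8 0.7]
-25 T [0.627 0.185 0.067] off [ 0.85 -0.09  0.16] tw [0.7 7.8 0.8]
-30 T [0.626 0.179 0.067] off [ 1.07 -0.09  0.2 ] tw [ 0.7 12.8  0.8]
-35 T [0.625 0.174 0.067] off [ 1.28 -0.09  0.22] tw [ 0.7 17.8  0.8]
0.0004883207705641772
```

View pics/s13.png

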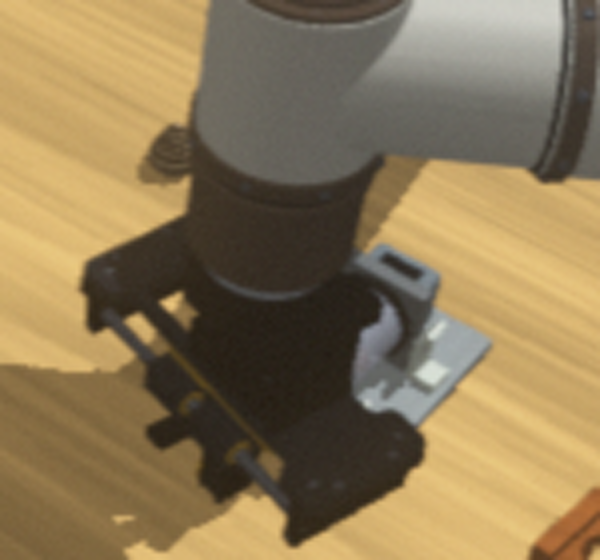

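>>> apply_moves:
  twist:
    - [0.7,0,0.7]
    - [0.7,1.5,0.7]
    - [0.7,2.8,0.7]
    - [0.7,5,0.7]
  offset:
    - [0.24,-0.1,0.05]
    - [0.44,-0.1,0.07]
    - [0.64,-0.1,0.09]
    - [0.76,-0.1,0.13]
  jaw: [1,1,1,1]

```text
time_s: 12.35
eef_pos: [0.6282, 0.1874, 0.0693]
eef_rot: [[-0.379, 0.003, 0.925], [-0.925, 0.001, -0.379], [-0.002, -1.0, 0.002]]
force: [-0.1, 1.3, 0.2]
finger_gap: 0.0004
```

```bash
python3 -c "
from lev import *
rows([(-25,.023),(-30,.023),(-35,.023),(-40,.023),(-45,.023),(-50,.023)],.067)"
```

```text
pos [0.6282 0.1874 0.0693] force [-0.05  1.32  0.21] yaw -22.3 j [ 0.54  0.57 -0.1   0.   -0.9   0.64]
-25 T [0.627 0.185 0.067] off [ 0.12  0.09 -0.01] tw [-0.1  2.7 -0.1]
-30 T [0.626 0.179 0.067] off [0.33 0.09 0.05] tw [-0.1  7.7 -0.1]
-35 T [0.625 0.174 0.067] off [0.54 0.09 0.09] tw [-0.1 12.7 -0.1]
-40 T [0.624 0.169 0.067] off [0.76 0.09 0.11] tw [-0.1 17.7 -0.1]
-45 T [0.622 0.164 0.067] off [0.97 0.09 0.12] tw [-0.1 22.7 -0.2]
-50 T [0.619 0.159 0.067] off [1.19 0.09 0.11] tw [-0.1 27.7 -0.2]
```

>>> apply_moves:
  twist:
    - [0,2.7,0]
    - [0,7.7,0]
    - [0,12.7,0]
    - [0,17.7,0]
    - [0,22.7,0]
  offset:
    - [0.12,0.09,0]
    - [0.33,0.09,0.05]
    - [0.54,0.09,0.09]
    - [0.76,0.09,0.11]
    - [0.97,0.09,0.12]
  jaw: [1,1,1,1,1]

```text
time_s: 12.98
eef_pos: [0.6252, 0.1652, 0.0683]
eef_rot: [[-0.709, 0.011, 0.705], [-0.705, 0.005, -0.709], [-0.011, -1.0, 0.005]]
force: [5.4, 1.7, -0.6]
finger_gap: 0.0002
```

```bash
python3 -c "
from lev import *
rows([(-50,.023),(-55,.023),(-60,.023),(-65,.023),(-70,.023)],.067)
im=viewer.capture('top');cv2.imwrite('pics/t14.png',cv2.resize(im[150:300,150:300],None,fx=4,fy=4,interpolation=cv2.INTER_CUBIC))
im=viewer.capture('wrist');cv2.imwrite('pics/w14.png',im)"
```

```text
pos [0.6252 0.1652 0.0683] force [ 5.43  1.74 -0.61] yaw -45.17 j [ 0.51  0.55 -0.13  0.   -0.87  0.27]
-50 T [0.619 0.159 0.067] off [0.35 0.05 0.02] tw [-0.2  4.8 -0.6]
-55 T [0.617 0.154 0.067] off [0.56 0.05 0.07] tw [-0.2  9.8 -0.7]
-60 T [0.613 0.15  0.067] off [0.77 0.04 0.11] tw [-0.2 14.8 -0.7]
-65 T [0.61  0.146 0.067] off [0.99 0.04 0.12] tw [-0.2 19.8 -0.7]
-70 T [0.606 0.142 0.067] off [1.21 0.04 0.12] tw [-0.1 24.8 -0.7]
```

View pics/w14.png

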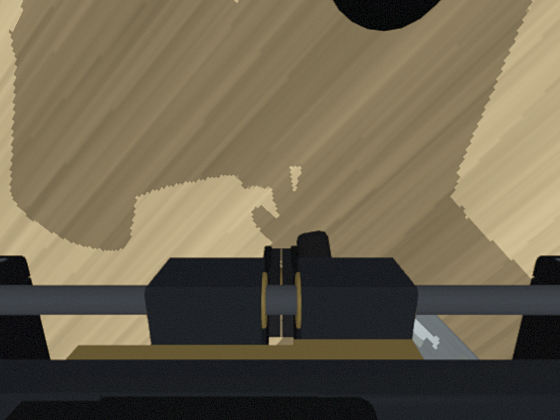

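View pics/t14.png

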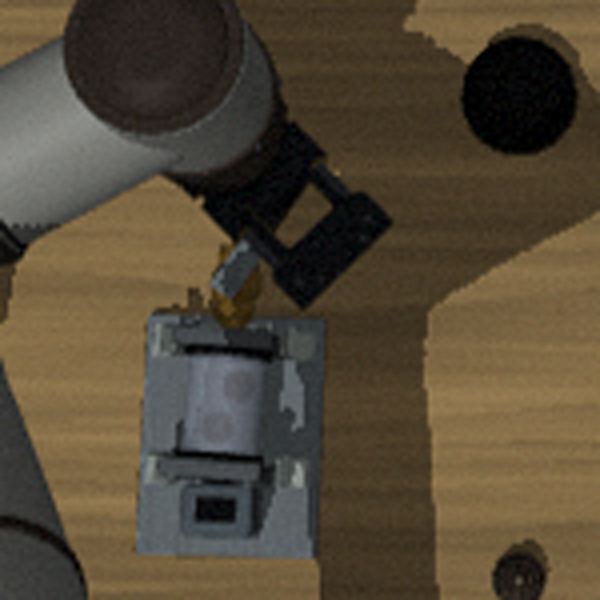

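>>> apply_moves:
  twist:
    - [0,4.8,0]
    - [0,9.8,0]
    - [0,14.8,0]
    - [0,19.8,0]
    - [0,24.8,0]
  offset:
    - [0.35,0.05,0.02]
    - [0.56,0.05,0.07]
    - [0.77,0.05,0.11]
    - [0.99,0.05,0.12]
    - [1.21,0.05,0.12]
  jaw: [1,1,1,1,1]

```text
time_s: 13.7
eef_pos: [0.6082, 0.1415, 0.0681]
eef_rot: [[-0.939, 0.016, 0.344], [-0.344, 0.005, -0.939], [-0.016, -1.0, 0.001]]
force: [6.2, -0.9, 0.6]
finger_gap: 0.0003
```

```bash
python3 -c "
from lev import *
rows([(-70,.02),(-74,.02),(-78,.02),(-82,.02),(-86,.02),(-90,.02)],.067)
im=viewer.capture('top');cv2.imwrite('pics/t15.png',cv2.resize(im[150:300,150:300],None,fx=4,fy=4,interpolation=cv2.INTER_CUBIC))
"
```

```text
pos [0.6082 0.1415 0.0681] force [ 6.22 -0.86  0.59] yaw -69.9 j [ 0.49  0.52 -0.2   0.   -0.84 -0.14]
-70 T [0.603 0.141 0.067] off [ 0.2   0.04 -0.04] tw [-0.   0.1 -0.9]
-74 T [0.6   0.138 0.067] off [0.36 0.04 0.01] tw [-0.   4.1 -0.9]
-78 T [0.596 0.136 0.067] off [0.53 0.04 0.04] tw [ 0.   8.1 -0.9]
-82 T [0.592 0.134 0.067] off [0.7  0.03 0.07] tw [ 0.1 12.1 -0.9]
-86 T [0.588 0.132 0.067] off [0.87 0.03 0.09] tw [ 0.1 16.1 -0.9]
-90 T [0.584 0.13  0.067] off [1.04 0.03 0.09] tw [ 0.1 20.1 -0.9]
```

View pics/t15.png

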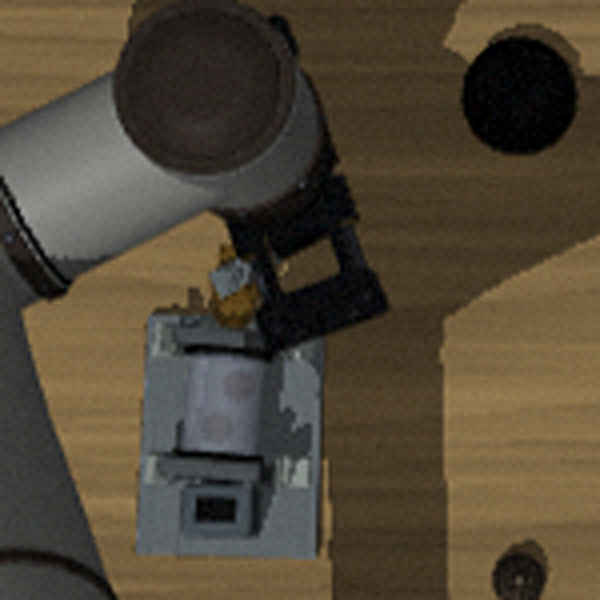

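>>> apply_moves:
  twist:
    - [0,2,-0.4]
    - [0,4.1,-0.8]
    - [0,8.1,-0.8]
  offset:
    - [0.2,0.03,0]
    - [0.36,0.03,0.01]
    - [0.53,0.03,0.04]
  jaw: [1,1,1]

```text
time_s: 14.12
eef_pos: [0.5977, 0.1356, 0.0682]
eef_rot: [[-0.979, 0.006, 0.205], [-0.205, 0.001, -0.979], [-0.006, -1.0, 0.0]]
force: [5.3, -1.8, 0.1]
finger_gap: 0.0004
```

```bash
python3 -c "
from lev import *
rows([(-80,.02),(-82,.02),(-84,.02),(-86,.02),(-90,.02),(-94,.02)],.067)
"
```

```text
pos [0.5977 0.1356 0.0682] force [ 5.29 -1.78  0.08] yaw -78.18 j [ 0.49  0.51 -0.22  0.   -0.84 -0.28]
-80 T [0.594 0.135 0.067] off [0.14 0.05 0.  ] tw [ 0.   1.8 -0.4]
-82 T [0.592 0.134 0.067] off [0.22 0.05 0.02] tw [ 0.   3.8 -0.4]
-84 T [0.59  0.133 0.067] off [0.31 0.05 0.04] tw [ 0.   5.8 -0.4]
-86 T [0.588 0.132 0.067] off [0.39 0.04 0.06] tw [ 0.   7.8 -0.4]
-90 T [0.584 0.13  0.067] off [0.56 0.04 0.09] tw [ 0.  11.8 -0.4]
-94 T [0.58  0.129 0.067] off [0.73 0.04 0.11] tw [ 0.  15.8 -0.4]
```

>>> apply_moves:
  twist:
    - [0,1.8,0]
    - [0,3.8,0]
    - [0,5.8,0]
  offset:
    - [0.14,0.03,0]
    - [0.22,0.03,0.02]
    - [0.31,0.03,0.04]
  jaw: [1,1,1]

```text
time_s: 14.5
eef_pos: [0.5923, 0.1326, 0.0683]
eef_rot: [[-0.994, 0.01, 0.105], [-0.105, 0.001, -0.994], [-0.01, -1.0, 0.0]]
force: [4.9, -2.8, 0.9]
finger_gap: 0.0003
```

```bash
python3 -c "
from lev import *
rows([(-86,.02),(-88,.02),(-90,.02),(-92,.02)],.067)
im=viewer.capture('top');cv2.imwrite('pics/t16.png',cv2.resize(im[200:260,180:250],None,fx=8,fy=8,interpolation=cv2.INTER_CUBIC))
im=viewer.capture('wrist');cv2.imwrite('pics/w16.png',im)
"
```

```text
pos [0.5923 0.1326 0.0683] force [ 4.85 -2.81  0.93] yaw -83.97 j [ 0.49  0.5  -0.24  0.01 -0.83 -0.39]
-86 T [0.588 0.132 0.067] off [0.15 0.05 0.01] tw [ 0.   2.  -0.6]
-88 T [0.587 0.131 0.067] off [0.24 0.05 0.03] tw [ 0.   4.  -0.6]
-90 T [0.584 0.13  0.067] off [0.32 0.05 0.05] tw [ 0.   6.  -0.6]
-92 T [0.582 0.13  0.067] off [0.4  0.05 0.07] tw [ 0.   8.  -0.6]
```

View pics/t16.png

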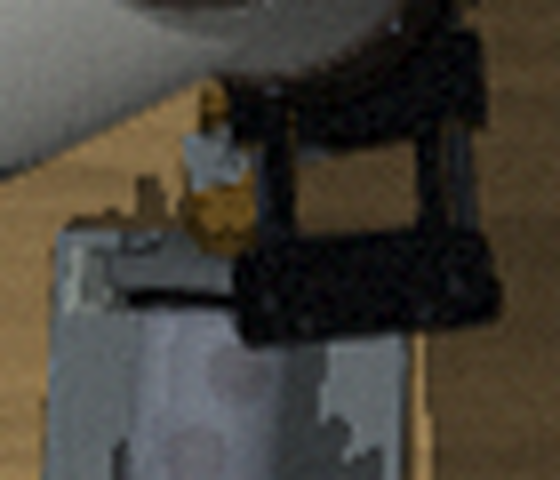

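View pics/w16.png

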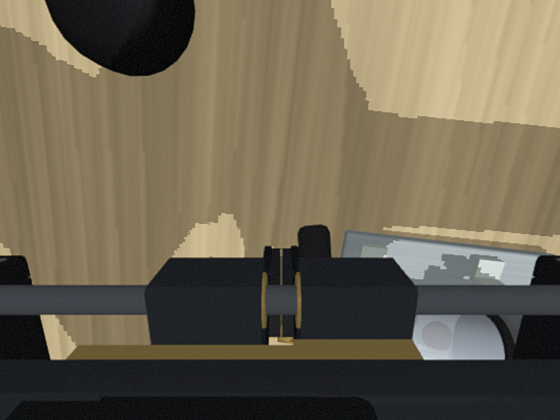

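>>> apply_moves:
  twist:
    - [0,2,0]
    - [0,4,0]
  offset:
    - [0.15,0.03,0.01]
    - [0.24,0.03,0.03]
  jaw: [1,1]

```text
time_s: 14.85
eef_pos: [0.5878, 0.1306, 0.0683]
eef_rot: [[-0.999, 0.013, 0.036], [-0.036, 0.001, -0.999], [-0.013, -1.0, -0.0]]
force: [4.6, -2.9, 0.1]
finger_gap: 0.0007
```

>>> apply_moves:
  twist:
    - [0,1,0]
    - [0,2,0]
  offset:
    - [0.1,0.03,0.01]
    - [0.18,0.03,0.02]
  jaw: [1,1]

```text
time_s: 15.1
eef_pos: [0.5846, 0.1296, 0.0682]
eef_rot: [[-1.0, 0.015, 0.002], [-0.002, 0.0, -1.0], [-0.015, -1.0, 0.0]]
force: [5.1, -3.2, 1.3]
finger_gap: 0.0006
```

>>> apply_moves:
  twist:
    - [0,1,0]
    - [0,2,0]
  offset:
    - [0.08,0.01,0.0]
    - [0.14,0.01,0.0]
  jaw: [1,1]

```text
time_s: 15.35
eef_pos: [0.5818, 0.1289, 0.0683]
eef_rot: [[-0.999, 0.016, -0.033], [0.033, -0.001, -0.999], [-0.016, -1.0, 0.0]]
force: [4.7, -2.6, -0.6]
finger_gap: 0.0003
```

>>> apply_moves:
  twist:
    - [0,1,0]
    - [0,2,0]
  offset:
    - [0.08,0.01,0.0]
    - [0.12,0.01,0.0]
  jaw: [1,1]

```text
time_s: 15.6
eef_pos: [0.581, 0.1286, 0.069]
eef_rot: [[-0.998, 0.021, -0.067], [0.067, -0.001, -0.998], [-0.021, -1.0, -0.0]]
force: [7.7, -5.2, -0.5]
finger_gap: 0.0003
```

```bash
python3 -c "
from lev import *
im=viewer.capture('top');cv2.imwrite('pics/t17.png',cv2.resize(im[200:300,170:260],None,fx=6,fy=6,interpolation=cv2.INTER_CUBIC))
im=viewer.capture('wrist');cv2.imwrite('pics/w17.png',im[150:])
"
```

```text
(no output)
```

View pics/t17.png

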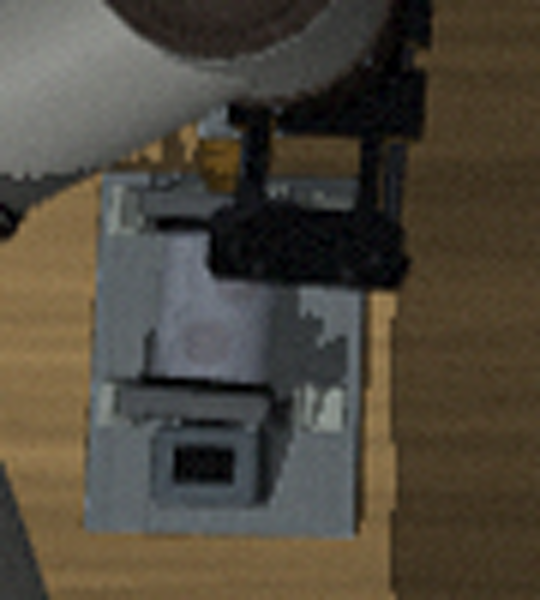

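>>> apply_moves:
  twist:
    - [0,0,0]
    - [0,0,0]
  offset:
    - [0.09,0,-0.03]
    - [0.09,0,-0.03]
  jaw: [1,1]

```text
time_s: 15.95
eef_pos: [0.5807, 0.1288, 0.0699]
eef_rot: [[-0.998, 0.024, -0.066], [0.066, -0.002, -0.998], [-0.025, -1.0, -0.0]]
force: [6.8, -5.8, 0.0]
finger_gap: 0.0003
```

>>> apply_moves:
  twist:
    - [0,0,0]
    - [0,0,0]
  offset:
    - [0.11,0,0.06]
    - [0.11,0,0.06]
  jaw: [1,1]

```text
time_s: 16.2
eef_pos: [0.5804, 0.1284, 0.0705]
eef_rot: [[-0.997, 0.03, -0.064], [0.065, 0.0, -0.998], [-0.03, -1.0, -0.002]]
force: [8.3, -0.4, -2.4]
finger_gap: 0.0005
```

>>> apply_moves:
  twist:
    - [0,0,0]
    - [0,0,0]
  offset:
    - [0.13,0,0.02]
    - [0.13,0,0.02]
  jaw: [1,1]

```text
time_s: 16.45
eef_pos: [0.5799, 0.1285, 0.0715]
eef_rot: [[-0.997, 0.036, -0.063], [0.063, 0.002, -0.998], [-0.036, -0.999, -0.004]]
force: [8.0, -2.6, -0.2]
finger_gap: 0.0006
```

>>> apply_moves:
  twist:
    - [0,0,0]
    - [0,0,0]
    - [0,0,0]
    - [0,0,0]
  offset:
    - [-0.6,0,0]
    - [-1.2,0,0]
    - [-1.4,-1.0,0]
    - [-1.4,-3,0]
  jaw: [1,1,1,1]

```text
time_s: 16.95
eef_pos: [0.6095, 0.1254, 0.1452]
eef_rot: [[-0.998, 0.027, -0.064], [0.064, -0.001, -0.998], [-0.027, -1.0, -0.0]]
force: [1.2, 0.2, 1.0]
finger_gap: 0.0007
```

>>> apply_moves:
  twist:
    - [0,0,0]
    - [0,0,0]
    - [0,0,0]
    - [0,0,0]
    - [0,0,0]
  offset:
    - [-1,-2,-2]
    - [-2,-3,-4]
    - [-3,-3,-6]
    - [-4,-3,-8]
    - [-4,-3,-8]
  jaw: [1,1,1,1,1]

```text
time_s: 17.58
eef_pos: [0.7191, 0.3221, 0.2178]
eef_rot: [[-0.998, 0.02, -0.061], [0.06, -0.004, -0.998], [-0.02, -1.0, 0.003]]
force: [-0.1, -0.9, -0.6]
finger_gap: 0.0003
```

```bash
python3 - <<'E'
from h import *
o=observe();print(o["eef_pos"],o["force"],o["joint_vel"].round(3))
a=viewer.capture("top");b=viewer.capture("scene");cv2.imwrite("pics/t18.png",a);cv2.imwrite("pics/s18.png",b)
cv2.imwrite("pics/t18z.png",cv2.resize(a[200:300,165:265],None,fx=6,fy=6,interpolation=cv2.INTER_CUBIC))
cv2.imwrite("pics/s18z.png",cv2.resize(b[170:290,310:440],None,fx=4.5,fy=4.5,interpolation=cv2.INTER_CUBIC))
E
```

```text
[0.71909633 0.32214147 0.21776187] [-0.1267611  -0.93387631 -0.56059579] [-0.034 -0.064 -0.075  0.008 -0.003  0.005]
```

View pics/t18z.png

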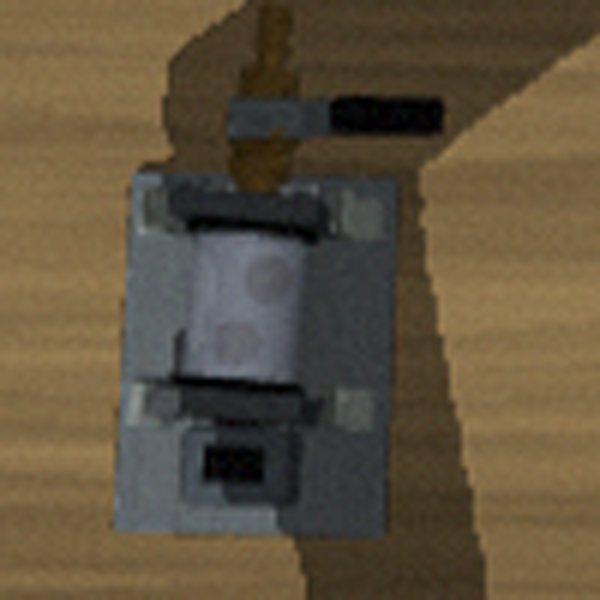

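View pics/s18.png

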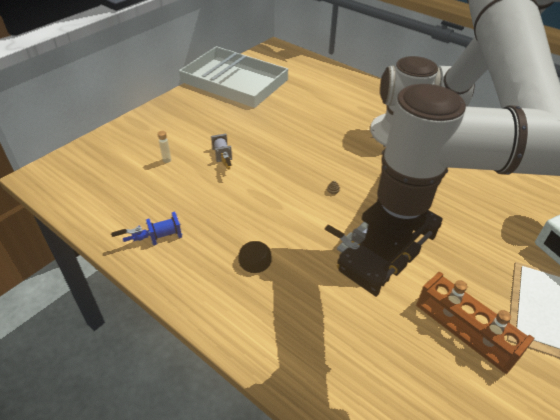

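View pics/s18z.png

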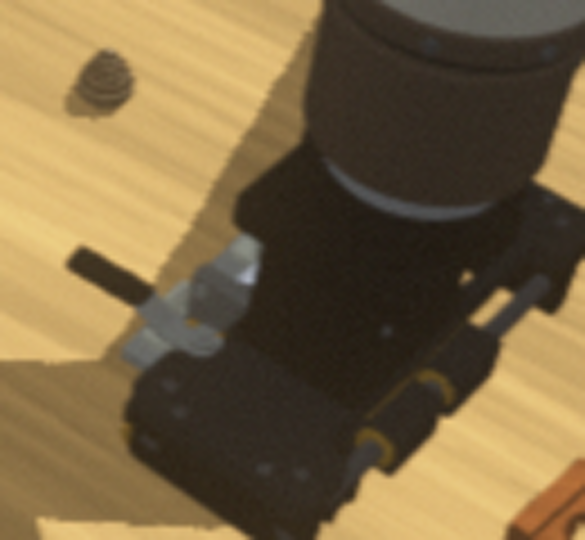

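```bash
python3 - <<'E'
from h import *
f=lambda P,z:onz("top",[(x/6+165,y/6+200) for x,y in P],z)
G=f([(330,117),(443,114),(230,118)],.085);print(G.round(4));
for i in(0,2):
    l=G[1]-G[i];print("lever",np.degrees(np.arctan2(l[1],l[0])))
C=f([(135,173),(398,178),(386,536),(114,532)],.014);print(C.round(4),C.mean(0));a=C[:2].mean(0)-C[2:].mean(0);print(np.degrees(np.arctan2(a[1],a[0])))
A=f([(172,192),(327,196),(307,422),(150,418)],.078);print("chamber",A.round(4),A.mean(0));a=A[:2].mean(0)-A[2:].mean(0);print(np.degrees(np.arctan2(a[1],a[0])))
a=cv2.imread("pics/top0.png");b=cv2.imread("pics/t18.png")
for n,(x0,x1,y0,y1) in dict(weight=(255,305,150,195),vial=(435,475,190,225),shell=(268,292,283,305),rack=(45,100,195,245)).items():
    A_=cv2.cvtColor(a[y0:y1,x0:x1],cv2.COLOR_BGR2GRAY).astype(np.float32);B=cv2.cvtColor(b[y0:y1,x0:x1],cv2.COLOR_BGR2GRAY).astype(np.float32)
    print(n,cv2.phaseCorrelate(A_,B))
E
```

```text
[[0.5601 0.1486 0.085 ]
 [0.5618 0.1008 0.085 ]
 [0.5592 0.191  0.085 ]]
lever -87.92636294113441
lever -88.37535722334924
[[0.5437 0.2451 0.014 ]
 [0.5426 0.127  0.014 ]
 [0.3842 0.1285 0.014 ]
 [0.3845 0.2485 0.014 ]] [0.4637828  0.18727526 0.014     ]
-0.8559878955223533
chamber [[0.5283 0.2158 0.078 ]
 [0.5272 0.1499 0.078 ]
 [0.4319 0.1556 0.078 ]
 [0.4328 0.2217 0.078 ]] [0.48007179 0.18572543 0.078     ]
-3.474965410596727
weight ((-0.028325499407898747, 0.7441197480044117), 0.7094932293362087)
vial ((0.11235398575157873, 0.012436173088264724), 0.9375849902629853)
shell ((-0.06679690894043411, 0.05337097920136458), 0.9306751477221648)
rack ((0.02855838524820342, 0.10856073171741087), 0.5046445490519206)
```

>>> apply_moves:
  twist:
    - [0,0,0]
    - [0,0,0]
    - [0,0,0]
    - [0,0,0]
    - [0,0,0]
  offset:
    - [2,0,0]
    - [4,0,0]
    - [6,0,0]
    - [7.5,0,0]
    - [7.5,0,0]
  jaw: [1,1,1,1,1]

```text
time_s: 18.3
eef_pos: [0.529, 0.3291, 0.2183]
eef_rot: [[-0.998, 0.023, -0.062], [0.062, -0.003, -0.998], [-0.023, -1.0, 0.002]]
force: [-0.0, -0.0, 0.1]
finger_gap: 0.0005
```

```bash
python3 - <<'E'
from h import *
import pickle
o=observe();print(o["eef_pos"]);c=viewer.calibration("wrist");im=viewer.capture("wrist");pickle.dump(c,open("c19.pkl","wb"));cv2.imwrite("pics/w19.png",im)
b=viewer.capture("scene");cv2.imwrite("pics/s19z.png",cv2.resize(b[170:290,310:440],None,fx=4.5,fy=4.5,interpolation=cv2.INTER_CUBIC))
E
```

```text
[0.52898301 0.32907873 0.2182876 ]
```

View pics/w19.png

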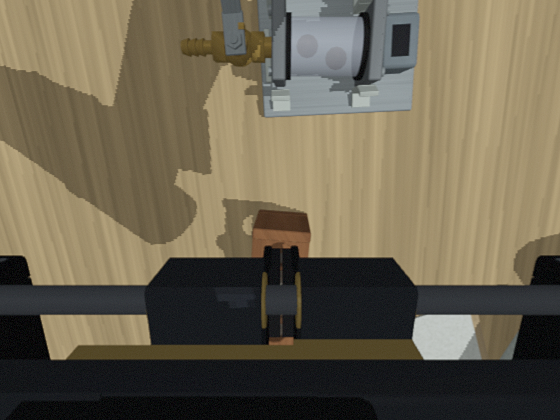

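View pics/s19z.png

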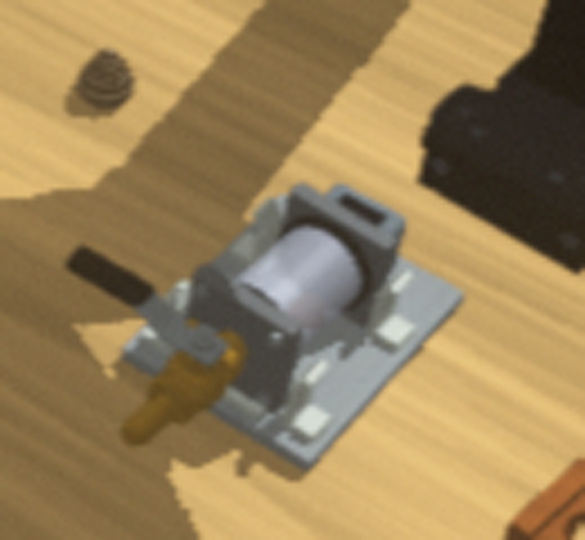

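>>> apply_moves:
  twist:
    - [0,0,0]
    - [0,0,0]
    - [0,0,0]
    - [0,0,0]
  offset:
    - [0.5,0,1.2]
    - [1,0,2.4]
    - [1.5,0,2.8]
    - [1.5,0,2.8]
  jaw: [1,1,1,1]

```text
time_s: 18.9
eef_pos: [0.49, 0.261, 0.2174]
eef_rot: [[-0.998, 0.024, -0.065], [0.065, -0.002, -0.998], [-0.024, -1.0, 0.001]]
force: [-0.8, 1.0, -0.1]
finger_gap: 0.0005
```

```bash
python3 - <<'E'
from h import *
import pickle
o=observe();print(o["eef_pos"]);c=viewer.calibration("wrist");im=viewer.capture("wrist");pickle.dump(c,open("c20.pkl","wb"));cv2.imwrite("pics/w20.png",im)
cv2.imwrite("pics/w20z.png",cv2.resize(im[0:210,150:400],None,fx=2.8,fy=2.8,interpolation=cv2.INTER_CUBIC))
E
```

```text
[0.49003167 0.26100243 0.21741679]
```

View pics/w20z.png

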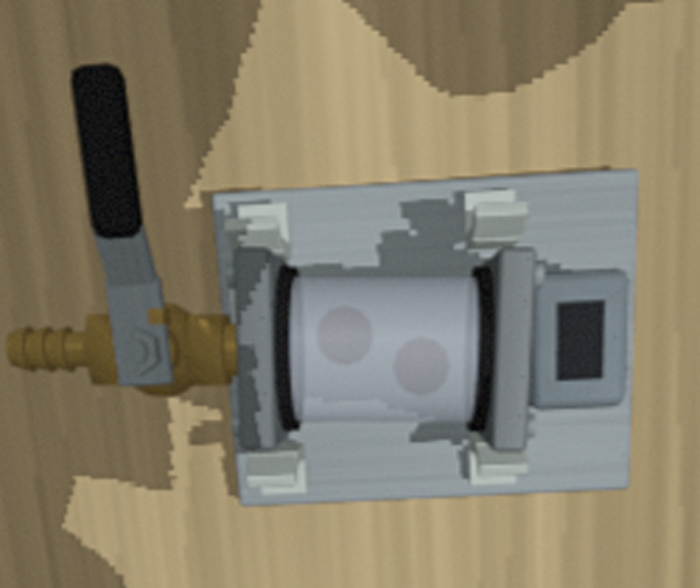

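```bash
python3 - <<'E'
from h import *
import pickle
c=pickle.load(open("c20.pkl","rb"))
f=lambda P,z:onz("wrist",[(x/2.8+150,y/2.8) for x,y in P],z,c)
ang=lambda a,b:np.degrees(np.arctan2((b-a)[1],(b-a)[0]))
C=f([(213,195),(636,170),(628,488),(240,505)],.014);print("cradle",C.round(4),C.mean(0),ang(C[1],C[0]),ang(C[2],C[3]))
A=f([(236,250),(534,250),(530,450),(239,448)],.078);print("chamber",A.round(4),A.mean(0),"yaw sides",ang(A[1],A[0]),ang(A[2],A[3]),"ends+90",ang(A[0],A[3])-90,ang(A[1],A[2])-90)
B=f([(117,237),(97,65),(91,236),(142,234),(73,70),(124,68)],.087);print("grip",B.round(4),ang(B[0],B[1]),ang(B[2],B[4]),ang(B[3],B[5]))
T=f([(303,279),(475,278),(475,422),(303,421)],.071);print("tube",ang(T[1],T[0]),ang(T[2],T[3]))
H=f([(10,348),(230,345)],.045);print("valve axis",ang(H[1],H[0]))
E
```

```text
cradle [[0.5446 0.1301 0.014 ]
 [0.3867 0.1325 0.014 ]
 [0.3879 0.2512 0.014 ]
 [0.5469 0.2484 0.014 ]] [0.46653348 0.19056017 0.014     ] -0.8785216368784713 -0.9997577361110473
chamber [[0.5281 0.1561 0.078 ]
 [0.4346 0.1624 0.078 ]
 [0.4368 0.2248 0.078 ]
 [0.5337 0.218  0.078 ]] [0.48327642 0.19031954 0.078     ] yaw sides -3.899886526962764 -4.002378879063378 ends+90 -5.180985449530908 -2.025125933278204
grip [[0.5628 0.1507 0.087 ]
 [0.5619 0.1039 0.087 ]
 [0.5707 0.1499 0.087 ]
 [0.555  0.1504 0.087 ]
 [0.5691 0.1046 0.087 ]
 [0.5541 0.1052 0.087 ]] -91.07490558014048 -92.02229244832789 -91.1064111416305
tube -3.5460490201551504 -3.981461849977235
valve axis -3.0071372488973793
```

```bash
python3 - <<'E'
from bench import observe, sign_off
o=observe();print(o["time_s"],o["joint_vel"].round(3),o["force"]);print(sign_off())
E
```

```text
18.95 [ 0.009  0.02   0.016 -0.001  0.003 -0.001] [0.93218199 0.42314222 0.02619421]
the job is handed in; nothing more can be done
None
```

I set the large grey chamber down in the cradle with its blind end at the sensor head and let it go. I then pushed the lever clockwise with shut fingers until it came up against its stop. The job was handed in at about 19 s; `sign_off()` reports no verdict.

- **Stop:** the push force rose from about 5 N to about 8 N while the finger almost stopped moving. With some sideways friction it peaked near 9.3 N, just under the 10 N limit. The last wrist view puts the lever at about 87.5° (1.53 rad) relative to the chamber.
- **Chamber:** by the wrist camera its centre is about 3 mm from the seat, and by the top camera about 4 mm; the limit is 6 mm. It looks level and fully down, but I did not measure its height directly. It has swung about 3° in the cradle's play.
- **Cradle:** I measured it within about 2 mm of where it began, which is about the accuracy of the calibration.
- **Bystanders:** the vial and shell showed no shift in the top view, and the vial still stands upright. The weight's picture shifted 0.7 px (about 2 mm), and a different shadow may explain that. The rack showed no shift, but its match was weak (0.50).

The cameras disagree by about 3° on the lever and chamber angles; the top view gave 85–87° for the lever, still above the 83.1° required. I did not push the lever a second time to confirm the stop.

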